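Put the reglued notebook to press

ROBOT

A 6-joint arm with a two-finger parallel gripper is mounted at the origin on a cart in front of the work surface, level with it; the furniture and walls round the work are solid. World frame = base frame: x ahead of the robot, y to its left, z up, the work surface at z = 0. Lengths are in m, angles in rad, forces in N, time in s.
With the tool pointing down it reaches from about 0.35 to 0.875 m from the base axis. Payload 15.5 kg.
Tool frame: the origin (TCP) lies midway between the tips of the shut fingers; the grasp point (between the pads) lies arm.tcp_to_grasp behind it (arm.tcp_to_grasp is the distance from the TCP to the grasp point, in m); z points along the fingers, y is the line along which they close (so a half turn about z gives the same grasp; the last joint's range is limited). The gripper opens to 85 mm and grips with 20 to 120 N. Pads are 22 mm wide; open, the fingers measure 114 mm over their backs; the gripper's body (76 mm by 85 mm) begins 54 mm behind the grasp point. The pads swing forward as they close: fully open they stand 13 mm farther back than shut.
Start: joints at [-1.383, 0.494, 1.345, -0, 1.302, -0.096], TCP at [0.174, -0.6, 0.231] pointing down, gripper open.
Joint ranges: [-2.91, 2.91], [-0.82, 2.16], [0.22, 2.67], [-1.22, 4.37], [0.12, 2.79], [-3.08, 3.08]. Speed limits (rad/s): [1.89, 1.89, 2.57, 3.01, 3.01, 3.01].

INTERFACE

Orientations are given as a unit quaternion [w, x, y, z].
In Python, from rig import arm, eyes gives the robot as it stands.
- The arm moves only by the tool apply_moves, never from a script. Its argument "targets" is a list of rows, each an object with "offset": the shift along the tool's x, y, z in units of 40 mm (1.0 is 40 mm), a list of three; "rotation": the turn, a rotation vector about the tool's x, y, z in units of 8 degrees (1.0 is 8 degrees), a list of three; "grip": the opening, from 0 (shut) to 1 (fully open). In form: [{"offset": [dx, dy, dz], "rotation": [wx, wy, wz], "grip": grip}, ...]. A call has 1 to 20 rows; each row shifts and turns the commanded pose from where the row before left it, along the tool's axes as they then stand; what a row does not reach is not made up. A row lasts 1/10 s, in which the tool goes at most 50 mm and 8.59 degrees, less where a joint would pass 70% of its speed; a pose out of reach is approached as far as the arm can. A call is refused whole if a number of a shift passes 1 or a number of a turn 1, either way. A call with a gripper value outside its range is refused whole. The fingers move at their own pace and stop on an object; "squeeze" is the grip in N (left out, the last holds). Time passes only in rows, so rows that do not move let the fingers close. It gives the time, the measured TCP pose, the force, the opening and the grip force at its end, in the units of the state.
- arm.sense(): the state, without advancing time (a new reading comes with each control period).
- eyes.get_image(name): name is "scene" or "side" or "wrist"; returns a dict with "image" (420x560x3 uint8, red, green, blue), "camera_matrix" (3x3 intrinsics, pixels), "k1" (the pictures are not rectified: a ray, as slopes to the right and down, at radius r is drawn at 1 + k1 r^2 times it, then the intrinsics apply), "eye" and "attitude" of the camera in the world. Camera axes: x right, y down, z forward; pixel columns grow to the right and rows downward; lengths in m; the calibration is good to about 2 mm. A picture is of the moment at which its call begins. There is no depth.
- arm.close_job(): hands the job in; it is judged then, once.
The state is a dict: "clock": time; "q": joint angles; "qd": joint speeds; "joint_efforts": joint torques, N m; "tool_pos": TCP position; "tool_rot": TCP orientation; "contact_force": force on the tool from outside, world axes, zero at the start; "ft_torque": the same for the moment, N m; "opening": finger opening in m; "finger_force": force on a finger pad.
Only numpy, scipy, OpenCV 4.12 (cv2) and the standard library are available. Lean on these libraries where they do the work, as an engineer would, in place of code of your own. Each camera call takes 0.05 s, during which the arm holds its last target. There are 200 camera calls.

TASK

The green notebook is freshly reglued: lay it flat in the middle of the press base, lengthwise between the two brass pins, lay the cork pad squarely on top of it, and lower the press plate onto the pad with its notches over the pins. Then weigh the plate down evenly: the grey stone in the middle of the half left of the grip bar (as seen from the robot), the little dark pot upright in the middle of the half right of it. Leave the glue stick, the orange pot and the other notebooks where they are.

Things in the scene. Friction and masses are not known exactly. Their poses are not given: they have to be found in the camera images.
- press_base: Base of the book press, fixed: brown wooden board 106 x 216 mm, flat top 15 mm above the desk, with two upright brass pins (8 mm thick, tapered) on its long middle line, 90 mm either side of the centre, tips 44 mm above the desk. Origin: centre of its underside, on the desk; y along the long side (+y is the left end seen from the robot), x across, z up.
- press_plate: Press plate, loose: pale board 96 x 194 x 10 mm, an open notch in the middle of each short end (18 mm wide, 15 deep; 4 to 5 mm clear of the pins), a dark grip bar across its middle: 66 mm long in x, 14 thick in y, 9 to 41 mm above the underside. 0.25 kg. Origin: centre of underside; y along the long side. Either way round is right. Keep it clear of the screen behind, whose front is at x = 0.67 m.
- green_notebook: Dark green pocket notebook lying flat, 68 x 107 mm, 9 mm thick; about 55 g. Origin at the centre of its underside; y along its long side, x across its 68 mm width. Rigid, stays shut; can be gripped by its two long edges. Either way round is right.
- cork_pad: Thin speckled tan cork pad lying flat, 64 x 100 mm, 6 mm thick, stiff, 30 g. Origin at the centre of its underside; y along its long side. Either way round is right.
- stone: Grey speckled beach pebble, 52 x 68 mm, 31 mm high, smooth and rounded, lying flat; 0.15 kg. Origin at the centre of its underside; y along its 68 mm length, x across its 52 mm width (widest at about half its height). Any turn about the vertical is right.
- little_pot: Small round dark-brown glazed pot, 51 mm across, 34 mm high, open at the top; 0.12 kg. Origin at the centre of its underside, z up.
- glue_stick: Red and white glue stick standing upright, 22 mm thick, 90 mm high; bystander, must stay standing where it is. Origin at the centre of its underside.
- orange_pot: Orange glazed pot, 68 mm across, 50 mm high, bystander to be left alone. Origin at the centre of its underside.
- brown_notebook: Brown pocket notebook, 78 x 119 x 11 mm, lying flat under the beige one at the left; bystander to be left alone. A shelf hangs 0.57 m above the desk here and along the back. Origin at the centre of its underside.
- beige_notebook: Beige pocket notebook, 73 x 113 x 10 mm, lying on the brown one; bystander to be left alone. Origin at the centre of its underside.

How it is judged:
By the outcome, as a careful person would: the job done as asked, in the order asked, and still so for the second after the job is handed in, with the robot touching nothing.
It also fails if it takes over 99 s, if anything falls off the work surface, if the arm or the gripper's body presses on something with over 40 N, if the wrist force passes 120 N, or if a joint passes its speed limit or range.

## Working session

There is one attempt and no reset: what is moved stays moved. The work goes in short steps, Python scripts to look and compute and a tool call to move; the robot and the scene stay as the last step left them, time stands still between calls to the robot, and variables do not carry over. Pictures are saved under pics/ and viewed, at most 14 in all, crops included, and the job is handed in when it is done.

Besides the shell and the picture viewer there is one more tool, called after "Emit:" as name(argument=value, ...) on one line, values as JSON. apply_moves: Moves the arm, as the interface text tells. Its arguments: {"type":"object","properties":{"targets":{"type":"array"},"squeeze":{"type":"number"}},"required":["targets"]}

```bash
ls; mkdir -p pics; python3 - <<'E'
from rig import arm, eyes
import cv2
s=arm.sense(); print(s, arm.tcp_to_grasp)
for n in ["scene","side"]:
    d=eyes.get_image(n); cv2.imwrite(f"pics/{n}0.png",d["image"][:,:,::-1]); print(n,d["camera_matrix"],d["k1"],d["eye"],d["attitude"])
E
```

```text
pics
{'clock': 0.0, 'q': array([-1.38350900e+00,  4.94181941e-01,  1.34611209e+00,  2.04392442e-05,
        1.30251979e+00, -9.54935049e-02]), 'qd': array([-0.00061761,  0.00154958,  0.0013263 ,  0.00104263,  0.00107385,
       -0.0006631 ]), 'joint_efforts': array([ 4.85591154e-03, -8.82163310e+01, -3.83867991e+01,  2.15325513e-04,
        1.00913862e-02,  1.36963311e-05]), 'tool_pos': array([ 0.17433882, -0.59982238,  0.23070749]), 'tool_rot': array([-6.10390981e-04,  9.90021214e-01,  1.40917076e-01, -1.81719598e-05]), 'contact_force': array([-0.45735038,  0.18872239,  0.20047727]), 'ft_torque': array([ 0.00188382,  0.0036728 , -0.02169988]), 'finger_force': 0.0, 'opening': 0.08553757434542698} 0.0187
scene [[502.5371114    0.         275.28905233]
 [  0.         502.5371114  203.69549155]
 [  0.           0.           1.        ]] 0.0010667702302394682 [0.2309133  0.45712199 1.11569591] [ 0.07088044 -0.28387004  0.92576044 -0.23950234]
side [[465.4431289    0.         281.72585477]
 [  0.         465.4431289  213.33212475]
 [  0.           0.           1.        ]] -0.005664730472687592 [ 0.28799239 -0.90749955  0.75428842] [-0.44226188  0.88438377 -0.1365223   0.06026144]
```

View pics/scene0.png

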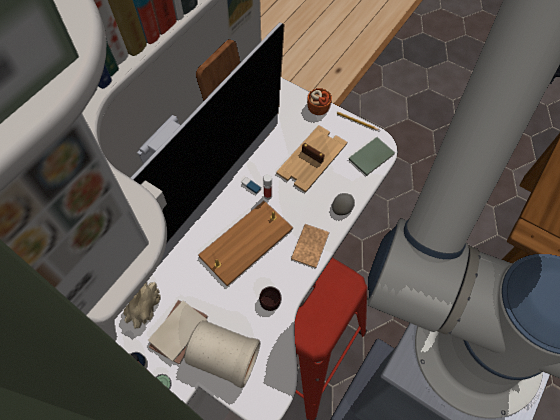

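View pics/side0.png

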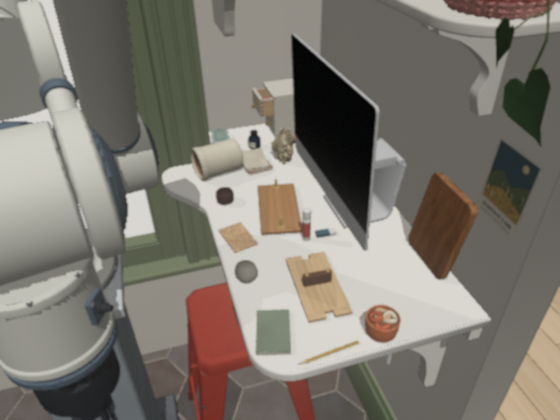

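Scene view: base about (245,243) with pins at (216,265) and (271,215). Plate (312,158) with bar, green notebook (372,155), cork (311,245), stone (342,204), dark pot (270,298), glue stick (267,185), and orange pot (319,98). The side view shows the same things: base (278,208), plate (318,285), green (273,331), cork (238,237), stone (246,271) and pot (225,196).

```bash
cat > h.py <<'E'
import numpy as np, cv2
from scipy.spatial.transform import Rotation as R
def rot(q): return R.from_quat([q[1],q[2],q[3],q[0]])
def cast(d,px,z):
    K=d["camera_matrix"]; px=np.asarray(px,float).reshape(-1,1,2)
    n=cv2.undistortPoints(px,K,np.array([d["k1"],0,0,0,0.])).reshape(-1,2)
    v=rot(d["attitude"]).apply(np.c_[n,np.ones(len(n))]); e=np.asarray(d["eye"])
    return (e+v*((z-e[2])/v[:,2])[:,None])[:,:2]
def proj(d,p):
    p=np.asarray(p,float).reshape(-1,3); c=rot(d["attitude"]).inv().apply(p-d["eye"])
    return cv2.projectPoints(c,np.zeros(3),np.zeros(3),d["camera_matrix"],np.array([d["k1"],0,0,0,0.]))[0].reshape(-1,2)
def blob(d,roi,lo,hi):
    "largest contour in roi (x0,y0,x1,y1) with HSV in range"
    x0,y0,x1,y1=roi
    hsv=cv2.cvtColor(np.ascontiguousarray(d["image"][y0:y1,x0:x1]),cv2.COLOR_RGB2HSV)
    m=cv2.inRange(hsv,np.array(lo),np.array(hi)); m=cv2.morphologyEx(m,cv2.MORPH_CLOSE,np.ones((3,3)))
    cs=cv2.findContours(m,cv2.RETR_EXTERNAL,cv2.CHAIN_APPROX_NONE)[0]
    c=max(cs,key=cv2.contourArea).reshape(-1,2)+[x0,y0]; return c
def rect(d,c,z):
    w=cast(d,c,z); (cx,cy),(a,b),t=cv2.minAreaRect((w*1000).astype(np.float32))
    if a>b: a,b,t=b,a,t+90   # t: x(short) axis angle
    t=(t+90)%180-90
    return np.round([cx,cy,a,b,t],1)
E
cat > m.py <<'E'
from h import *; from rig import arm, eyes
a=eyes.get_image("scene"); b=eyes.get_image("side")
np.save("scene.npy",a["image"])
def show(n,d,roi,lo,hi,z):
    c=blob(d,roi,lo,hi); print(n,rect(d,c,z),c.min(0),c.max(0))
wood=([5,60,40],[25,255,255]); 
show("base s",a,(190,195,300,290),(5,90,40),(25,255,255),.015)
show("base d",b,(250,180,305,238),(5,90,40),(25,255,255),.015)
show("plate s",a,(272,120,352,194),(5,50,120),(30,255,255),.010)
show("plate d",b,(282,248,352,322),(5,50,90),(30,255,255),.010)
show("green s",a,(345,132,400,178),(40,25,20),(95,255,200),.009)
show("green d",b,(250,303,300,360),(40,25,20),(95,255,200),.009)
show("cork s",a,(287,220,332,270),(5,50,60),(30,255,255),.006)
show("cork d",b,(212,218,262,255),(5,50,60),(30,255,255),.006)
show("stone s",a,(324,188,360,220),(0,0,20),(179,80,150),.0155)
show("stone d",b,(230,256,262,286),(0,0,20),(179,80,150),.0155)
show("pot s",a,(252,282,288,314),(0,0,0),(179,255,110),.017)
show("pot d",b,(212,184,240,206),(0,0,0),(179,255,110),.017)
show("bar s",a,(297,138,330,168),(0,0,0),(25,255,90),.041)
show("bar d",b,(298,268,336,290),(0,0,0),(25,255,90),.041)
show("glue s",a,(260,172,275,200),(0,120,60),(8,255,255),.0)
print("pins",cast(a,[[216,263],[271,212]],.044))
E
python3 m.py
```

```text
base s [568.   74.5 106.  214.6 -12.1] [199 201] [292 285]
base d [572.8  64.8 109.1 220.3 -12.5] [259 184] [304 233]
plate s [ 568.4 -226.6   95.1  193.8   -3.6] [277 125] [346 190]
plate d [ 566.7 -232.6   96.6  198.5   -3.5] [286 252] [351 321]
green s [ 439.5 -317.4   67.7  107.8  -15.7] [349 138] [393 174]
green d [ 438.4 -323.2   63.6  102.4  -15.6] [257 310] [289 351]
cork s [436.9  -7.2  63.6 101.2  12.9] [291 224] [328 267]
cork d [436.3 -12.4  61.5  99.2  12.9] [219 223] [256 251]
stone s [ 425.8 -136.5   52.3   84.8    6.8] [329 193] [354 219]
stone d [ 426.2 -148.7   49.8   72.8  -12.6] [235 260] [257 282]
pot s [441.1 161.7  49.8  53.8  34.1] [258 287] [280 310]
pot d [439.2 156.7  41.9  84.1 -10.8] [217 188] [232 205]
bar s [ 563.9 -206.9   46.9   72.4   86.8] [302 143] [323 167]
bar d [ 559.4 -247.1   20.1   60.7   84.6] [303 274] [329 284]
glue s [605.7 -71.7  12.9  23.8  34.6] [265 189] [270 197]
pins [[ 0.58356898  0.16791898]
 [ 0.55385628 -0.01178484]]
```

Emit:
apply_moves(targets=[{"offset": [0, 0, 0], "rotation": [0, 0, -0.91], "grip": 1}, {"offset": [0, 0, 0], "rotation": [0, 0, -0.91], "grip": 1}, {"offset": [0, 0, 0], "rotation": [0, 0, -0.91], "grip": 1}, {"offset": [0, 0, 0], "rotation": [0, 0, -0.91], "grip": 1}, {"offset": [0, 0, 0], "rotation": [0, 0, -0.91], "grip": 1}, {"offset": [0, 0, 0], "rotation": [0, 0, -0.91], "grip": 1}, {"offset": [0, 0, 0], "rotation": [0, 0, -0.91], "grip": 1}, {"offset": [0, 0, 0], "rotation": [0, 0, -0.91], "grip": 1}, {"offset": [0.92, 0.39, 0], "rotation": [0, 0, 0], "grip": 1}, {"offset": [0.92, 0.39, 0], "rotation": [0, 0, 0], "grip": 1}, {"offset": [0.92, 0.39, 0], "rotation": [0, 0, 0], "grip": 1}, {"offset": [0.92, 0.39, 0], "rotation": [0, 0, 0], "grip": 1}, {"offset": [0.92, 0.39, 0], "rotation": [0, 0, 0], "grip": 1}, {"offset": [0.92, 0.39, 0], "rotation": [0, 0, 0], "grip": 1}, {"offset": [0.92, 0.39, 0], "rotation": [0, 0, 0], "grip": 1}, {"offset": [0.92, 0.39, 0], "rotation": [0, 0, 0], "grip": 1}, {"offset": [0.92, 0.39, 0], "rotation": [0, 0, 0], "grip": 1}, {"offset": [0, 0, 0], "rotation": [0, 0, 0], "grip": 1}])

```text
clock: 2.0
tool_pos: [0.4005, -0.3154, 0.2313]
tool_rot: [-0.0, 0.795, 0.606, 0.0]
contact_force: [-0.3, 0.6, 0.0]
opening: 0.0856
finger_force: 0.0
```

```bash
cat >> h.py <<'E'
def pose(s):
    r=rot(s["tool_rot"]); x=r.apply([1,0,0]); return s["tool_pos"],np.degrees(np.arctan2(x[1],x[0])),r
def go(s,p,psi):
    "prints units: turn about tool z first, then shift in the turned tool frame"
    q,ps,r=pose(s); w=(psi-ps+180)%360-180
    rr=R.from_euler('z',w,degrees=True)*r
    tilt=r.apply([0,0,1])
    print("now",q.round(4),round(ps,2),"tilt",tilt.round(4),"turn",round(-w/8,2),"shift",(rr.inv().apply(np.asarray(p)-q)/.04).round(2), "F",s["contact_force"].round(1),"open",round(s["opening"],4),"t",round(s["clock"],2))
E
python3 - <<'E'
from h import *; from rig import arm, eyes
s=arm.sense(); go(s,[.44,-.32,.2],74.3)
d=eyes.get_image("wrist"); print(d["eye"],rot(d["attitude"]).as_matrix().round(3),d["camera_matrix"][0,0]); q,ps,r=pose(s); print("cam in tool",r.inv().apply(d["eye"]-q).round(4))
cv2.imwrite("pics/w1.png",d["image"][:,:,::-1])
E
```

```text
now [ 0.4005 -0.3154  0.2313] 74.65 tilt [ 3.e-04  1.e-03 -1.e+00] turn 0.04 shift [0.16 0.98 0.78] F [-0.3  0.6  0. ] open 0.0856 t 2.0
[ 0.42115696 -0.23986699  0.37379261] [[ 0.964 -0.252 -0.08 ]
 [-0.264 -0.919 -0.291]
 [ 0.     0.302 -0.953]] 300.35246744080746
cam in tool [ 7.850e-02 -1.000e-04 -1.424e-01]
```

View pics/w1.png

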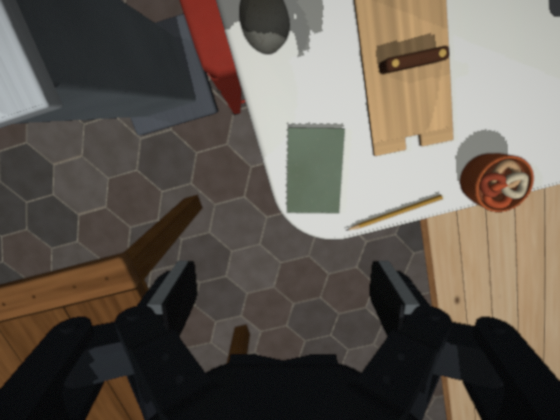

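Wrist view: green notebook at (288..343, 124..213) by the desk's rounded corner. The pencil, orange pot (497,182), plate (405,70) and stone (264,20) are also in view. Next I measure the notebook from here.

```bash
python3 - <<'E'
from h import *; from rig import arm, eyes
d=eyes.get_image("wrist")
c=blob(d,(270,110,360,225),(40,25,20),(95,255,200)); print(rect(d,c,.009),c.min(0),c.max(0))
s=arm.sense(); r=rect(d,c,.009); go(s,[r[0]/1000,r[1]/1000,.05],90+r[4])
E
```

```text
[ 439.6 -319.4   66.4  104.4  -15.3] [288 126] [344 210]
now [ 0.3988 -0.3182  0.2313] 74.56 tilt [-2.e-04 -1.e-04 -1.e+00] turn -0.02 shift [0.24 0.99 4.53] F [-0.6 -0.6 -0.7] open 0.0855 t 2.1
```

Emit:
apply_moves(targets=[{"offset": [0.12, 0.5, 0.5], "rotation": [0, 0, 0], "grip": 0.92}, {"offset": [0.12, 0.49, 0.9], "rotation": [0, 0, 0], "grip": 0.92}, {"offset": [0, 0, 0.9], "rotation": [0, 0, 0], "grip": 0.92}, {"offset": [0, 0, 0.9], "rotation": [0, 0, 0], "grip": 0.92}, {"offset": [0, 0, 0.9], "rotation": [0, 0, 0], "grip": 0.92}, {"offset": [0, 0, 0.9], "rotation": [0, 0, 0], "grip": 0.92}, {"offset": [0, 0, 0], "rotation": [0, 0, 0], "grip": 0.92}, {"offset": [0, 0, 0], "rotation": [0, 0, 0], "grip": 0.92}])

```text
clock: 2.9
tool_pos: [0.4387, -0.3208, 0.0316]
tool_rot: [-0.001, 0.797, 0.604, -0.0]
contact_force: [-0.3, -0.3, 0.0]
opening: 0.0789
finger_force: 0.0
```

```bash
python3 - <<'E'
from h import *; from rig import arm, eyes
s=arm.sense(); go(s,[.4395,-.319,-.003],74.5)
d=eyes.get_image("wrist"); cv2.imwrite("pics/w2.png",d["image"][:,:,::-1])
E
```

```text
now [ 0.4387 -0.3208  0.0316] 74.38 tilt [-9.e-04  6.e-04 -1.e+00] turn -0.01 shift [0.05 0.01 0.87] F [-0.3 -0.3  0. ] open 0.0789 t 2.9
```

View pics/w2.png

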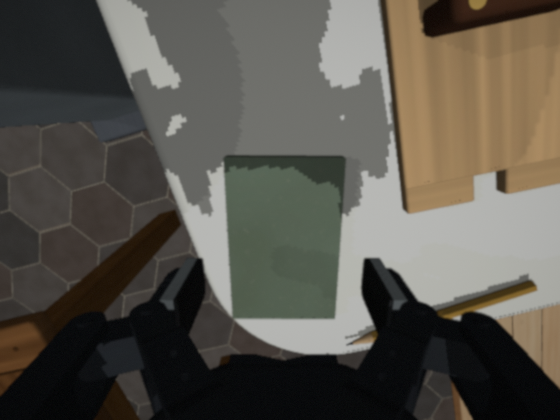

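Wrist view: notebook at (225..345,156..318), centred between the fingers (203 and 363). Next I descend and close.

Emit:
apply_moves(targets=[{"offset": [0.05, 0, 0.4], "rotation": [0, 0, 0], "grip": 0.92}, {"offset": [0, 0, 0.3], "rotation": [0, 0, 0], "grip": 0.92}, {"offset": [0, 0, 0.15], "rotation": [0, 0, 0], "grip": 0.92}, {"offset": [0, 0, 0.05], "rotation": [0, 0, 0], "grip": 0.9}, {"offset": [0, 0, 0], "rotation": [0, 0, 0], "grip": 0.85}], squeeze=30)

```text
clock: 3.45
tool_pos: [0.4398, -0.3184, -0.0045]
tool_rot: [0.0, 0.796, 0.605, 0.0]
contact_force: [0.3, -0.8, 0.8]
opening: 0.0726
finger_force: 0.0
```

Emit:
apply_moves(targets=[{"offset": [0, 0, 0], "rotation": [0, 0, 0], "grip": 0.7}, {"offset": [0, 0, 0], "rotation": [0, 0, 0], "grip": 0.7}, {"offset": [0, 0, 0], "rotation": [0, 0, 0], "grip": 0.7}, {"offset": [0, 0, 0], "rotation": [0, 0, 0], "grip": 0.7}])

```text
clock: 3.85
tool_pos: [0.4399, -0.3184, -0.0041]
tool_rot: [0.0, 0.796, 0.605, 0.0]
contact_force: [-1.9, 1.1, 7.2]
opening: 0.0659
finger_force: 32.9
```

Emit:
apply_moves(targets=[{"offset": [0, 0, -0.3], "rotation": [0, 0, 0], "grip": 0.7}, {"offset": [0, 0, -0.8], "rotation": [0, 0, 0], "grip": 0.7}, {"offset": [0, 0, -1], "rotation": [0, 0, -0.42], "grip": 0.7}, {"offset": [0, 0, -1], "rotation": [0, 0, 0], "grip": 0.7}, {"offset": [0, 0, -1], "rotation": [0, 0, 0], "grip": 0.7}, {"offset": [0.5, 0.1, -0.5], "rotation": [0, 0, 0], "grip": 0.7}, {"offset": [0.9, 0.15, -0.4], "rotation": [0, 0, 0], "grip": 0.7}, {"offset": [0.9, 0.15, 0], "rotation": [0, 0, 0], "grip": 0.7}, {"offset": [0.9, 0.15, 0], "rotation": [0, 0, 0], "grip": 0.7}, {"offset": [0.9, 0.15, 0], "rotation": [0, 0, 0], "grip": 0.7}, {"offset": [0.9, 0.15, 0], "rotation": [0, 0, 0], "grip": 0.7}, {"offset": [0.9, 0.15, 0], "rotation": [0, 0, 0], "grip": 0.7}, {"offset": [0.9, 0.15, 0], "rotation": [0, 0, 0], "grip": 0.7}, {"offset": [0.8, 0, 0], "rotation": [0, 0, 0], "grip": 0.7}, {"offset": [0, 0, 0], "rotation": [0, 0, 0], "grip": 0.7}, {"offset": [0, 0, 0], "rotation": [0, 0, 0], "grip": 0.7}])

```text
clock: 5.45
tool_pos: [0.5488, -0.0303, 0.196]
tool_rot: [0.0, 0.778, 0.629, 0.0]
contact_force: [-0.0, -0.5, -0.5]
opening: 0.0658
finger_force: 34.3
```

```bash
python3 - <<'E'
from h import *; from rig import arm, eyes
s=arm.sense(); go(s,[.570,.072,.06],77.8)
d=eyes.get_image("wrist"); cv2.imwrite("pics/w3.png",d["image"][:,:,::-1])
E
```

```text
now [ 0.5488 -0.0303  0.196 ] 77.89 tilt [ 4.e-04 -2.e-04 -1.e+00] turn 0.01 shift [ 2.61 -0.02  3.4 ] F [-0.  -0.5 -0.5] open 0.0658 t 5.45
```

View pics/w3.png

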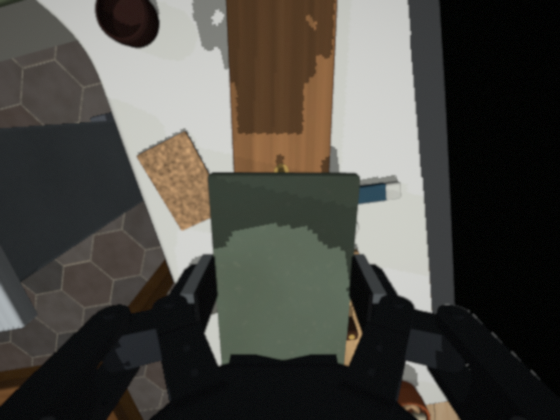

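Wrist view: the held notebook spans cols 210..358 with its far edge at row 173. Base edges run about cols 228..338, with pins near (281,162) and (311,18). Next I measure the base edges and pins more finely.

```bash
python3 - <<'E'
from h import *; from rig import arm, eyes
s=arm.sense(); q,ps,r=pose(s)
d=eyes.get_image("wrist"); a=eyes.get_image("scene"); b=eyes.get_image("side")
hsv=cv2.cvtColor(d["image"],cv2.COLOR_RGB2HSV)
L=[];Rr=[]
for row in range(10,150,5):
    m=np.where((hsv[row,215:350,1]>90))[0]+215
    L.append([m.min()-.5,row]);Rr.append([m.max()+.5,row])
for n,e in(("L",L),("R",Rr)):
    w=cast(d,e,.015); vx,vy,x0,y0=cv2.fitLine(w.astype(np.float32),cv2.DIST_HUBER,0,.01,.01).ravel()
    if vy<0: vx,vy=-vx,-vy
    print(n,"angle",np.degrees(np.arctan2(-vx,vy)).round(2),"x at y=.075",(x0+vx/vy*(.075-y0)).round(4), "med resid",np.median(abs((w-[x0,y0])@[-vy,vx])).round(4))
# crops
def crop(d,x,y,k=8,h=18): 
    return cv2.resize(d["image"][max(0,y-h):y+h,x-h:x+h,::-1],(288,288),interpolation=cv2.INTER_NEAREST)
im=np.vstack([np.hstack([crop(d,281,162),crop(d,311,18)]),np.hstack([crop(a,216,265),crop(a,271,215)])])
cv2.imwrite("pics/crop1.png",im)
# notebook in hand: front edge in tool frame
c=blob(d,(195,150,375,345),(40,15,10),(95,255,200))
w=cast(d,[[212,173],[358,174]],q[2]+.004+.009); 
t=r.inv().apply(np.c_[w,[q[2]]*2]-q); print("nb front corners in tool mm",(t*1000).round(1))
E
```

```text
L angle -12.05 x at y=.075 0.5172 med resid 0.0003
R angle -12.29 x at y=.075 0.6223 med resid 0.0002
nb front corners in tool mm [[ 52.2 -31.1  -0. ]
 [ 51.7  32.9   0. ]]
```

View pics/crop1.png

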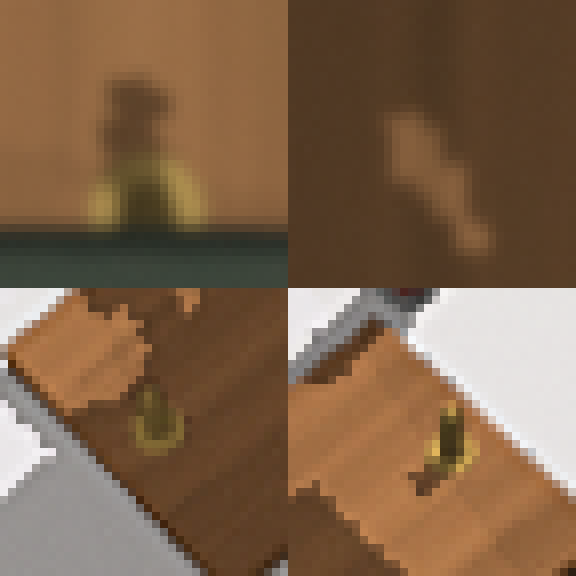

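Crops: scene pin flanges at about (217.5,264.5) and (273,217), tips at about (216.3,260) and (272.6,211.1). The first wrist crop shows the near pin foot half hidden at about (281,170).

```bash
python3 - <<'E'
from h import *; from rig import arm, eyes
a=eyes.get_image("scene")
for p,z in (([[217.5,264.5],[273,217]],.016),([[216.3,260],[272.6,211.1]],.044)):
    w=cast(a,p,z); v=w[0]-w[1]; print(w.round(4),w.mean(0).round(4),np.hypot(*v).round(4),np.degrees(np.arctan2(-v[0],v[1])))
d=eyes.get_image("wrist"); print("near pin foot",cast(d,[[281,170]],.016))
h=cv2.cvtColor(a["image"],cv2.COLOR_RGB2HSV)
E
```

```text
[[ 0.5876  0.1614]
 [ 0.5504 -0.0153]] [0.569  0.0731] 0.1805 -11.898995457744812
[[ 0.5875  0.1617]
 [ 0.552  -0.016 ]] [0.5698 0.0728] 0.1811 -11.280276821449698
near pin foot [[ 0.55025385 -0.01537236]]
```

Emit:
apply_moves(targets=[{"offset": [0.65, -0.05, 0], "rotation": [0, 0, 0], "grip": 0.7}, {"offset": [1, 0, 0], "rotation": [0, 0, 0], "grip": 0.7}, {"offset": [1, 0, 0.5], "rotation": [0, 0, 0], "grip": 0.7}, {"offset": [0, 0, 1], "rotation": [0, 0, 0], "grip": 0.7}, {"offset": [0, 0, 1], "rotation": [0, 0, 0], "grip": 0.7}, {"offset": [0, 0, 1], "rotation": [0, 0, 0], "grip": 0.7}, {"offset": [0, 0, 0.4], "rotation": [0, 0, 0], "grip": 0.7}, {"offset": [0, 0, 0.2], "rotation": [0, 0, 0], "grip": 0.7}, {"offset": [0, 0, 0], "rotation": [0, 0, 0], "grip": 0.7}, {"offset": [0, 0, 0], "rotation": [0, 0, 0], "grip": 0.7}])

```text
clock: 6.75
tool_pos: [0.5701, 0.073, 0.0322]
tool_rot: [0.0, 0.778, 0.628, 0.001]
contact_force: [-0.1, -0.8, -0.6]
opening: 0.0657
finger_force: 34.3
```

```bash
python3 - <<'E'
from h import *; from rig import arm, eyes
s=arm.sense(); go(s,[.569,.0738,.0115],77.9)
E
```

```text
now [0.5701 0.073  0.0322] 77.78 tilt [ 0.0014  0.     -1.    ] turn -0.01 shift [ 0.01 -0.03  0.52] F [-0.1 -0.8 -0.6] open 0.0657 t 6.75
```

Emit:
apply_moves(targets=[{"offset": [0, -0.03, 0.25], "rotation": [0, 0, 0], "grip": 0.7}, {"offset": [0, 0, 0.17], "rotation": [0, 0, 0], "grip": 0.7}, {"offset": [0, 0, 0.1], "rotation": [0, 0, 0], "grip": 0.7}, {"offset": [0, 0, 0], "rotation": [0, 0, 0], "grip": 0.7}])

```text
clock: 7.15
tool_pos: [0.5681, 0.0736, 0.0103]
tool_rot: [-0.0, 0.778, 0.628, -0.0]
contact_force: [-0.1, 0.5, -0.3]
opening: 0.0657
finger_force: 36.5
```

Emit:
apply_moves(targets=[{"offset": [0, 0, 0], "rotation": [0, 0, 0], "grip": 0.85}, {"offset": [0, 0, 0], "rotation": [0, 0, 0], "grip": 0.92}, {"offset": [0, 0, 0], "rotation": [0, 0, 0], "grip": 0.92}, {"offset": [0, 0, -0.5], "rotation": [0, 0, 0], "grip": 0.92}, {"offset": [0, 0, -1], "rotation": [0, 0, 0], "grip": 0.92}, {"offset": [0, 0, -1], "rotation": [0, 0, 0], "grip": 0.92}, {"offset": [0, 0, -1], "rotation": [0, 0, 0], "grip": 0.92}, {"offset": [0, 0, -1], "rotation": [0, 0, 0], "grip": 0.92}, {"offset": [0, 0, 0], "rotation": [0, 0, 0], "grip": 0.92}, {"offset": [0, 0, 0], "rotation": [0, 0, 0], "grip": 0.92}])

```text
clock: 8.15
tool_pos: [0.5685, 0.0735, 0.1913]
tool_rot: [0.001, 0.778, 0.628, 0.001]
contact_force: [0.2, 0.0, -0.3]
opening: 0.0785
finger_force: 0.0
```

```bash
cat > nb.py <<'E'
from h import *; from rig import arm, eyes
import sys
s=arm.sense(); go(s,[.4366,-.0095,.2],102.9)
a=eyes.get_image("scene"); b=eyes.get_image("side"); d=eyes.get_image("wrist")
def t(n,f):
    try: print(n,f())
    except Exception as e: print(n,e)
t("green scene",lambda:rect(a,blob(a,(200,205,300,285),(40,25,20),(95,255,200)),.024))
t("green wrist",lambda:rect(d,blob(d,(150,50,400,340),(40,25,20),(95,255,200)),.024))
cv2.imwrite("pics/"+sys.argv[1],np.hstack([d["image"],a["image"]])[:,:,::-1][:, :800])
E
python3 nb.py w4.png
```

```text
now [0.5685 0.0735 0.1913] 77.8 tilt [ 1.8e-03  1.0e-04 -1.0e+00] turn -3.14 shift [-1.29 -3.68 -0.23] F [ 0.2  0.  -0.3] open 0.0785 t 8.15
green scene [567.4  72.8  67.8 105.4 -12.8]
green wrist [568.   72.5  65.5 104.5 -12.3]
```

View pics/w4.png

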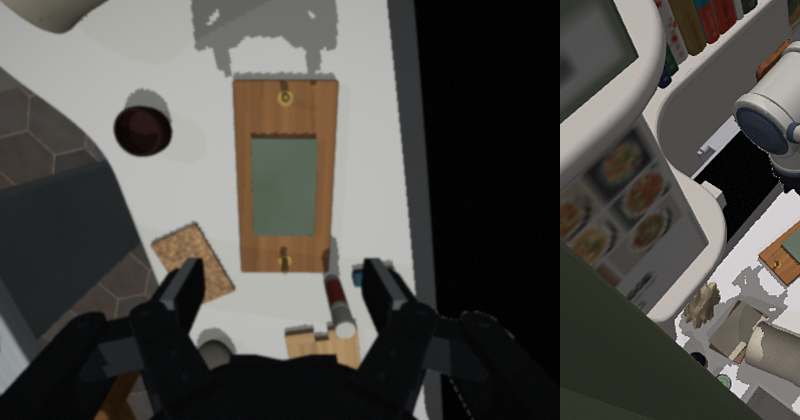

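Wrist view: notebook lies in the middle of the base between the pins (285,98) and (285,260). Cork is at (195,262), dark pot at (143,131), glue stick at (340,310). Cork next.

Emit:
apply_moves(targets=[{"offset": [0, 0, 0], "rotation": [0, 0, -0.8], "grip": 0.92}, {"offset": [0, 0, 0], "rotation": [0, 0, -0.8], "grip": 0.92}, {"offset": [0, 0, 0], "rotation": [0, 0, -0.8], "grip": 0.92}, {"offset": [0, 0, 0], "rotation": [0, 0, -0.74], "grip": 0.92}, {"offset": [-0.8, -0.9, 0], "rotation": [0, 0, 0], "grip": 0.92}, {"offset": [-0.8, -0.9, 0], "rotation": [0, 0, 0], "grip": 0.92}, {"offset": [-0.8, -0.9, 0], "rotation": [0, 0, 0], "grip": 0.92}, {"offset": [-0.6, -0.9, 0], "rotation": [0, 0, 0], "grip": 0.92}, {"offset": [0, 0, 0], "rotation": [0, 0, 0], "grip": 0.92}, {"offset": [0, 0, 0], "rotation": [0, 0, 0], "grip": 0.92}])

```text
clock: 9.3
tool_pos: [0.454, -0.0761, 0.1898]
tool_rot: [-0.001, 0.624, 0.782, -0.0]
contact_force: [1.1, -0.1, -0.2]
opening: 0.0786
finger_force: 0.0
```

```bash
python3 - <<'E'
from h import *; from rig import arm, eyes
s=arm.sense(); d=eyes.get_image("wrist"); q=proj(d,[.4366,-.0095,.006])[0]; print(q)
x,y=q.astype(int)
c=blob(d,(x-70,max(0,y-90),x+70,min(y+90,250)),(5,50,60),(30,255,255)); r=rect(d,c,.006); print(r,c.min(0),c.max(0))
go(s,[r[0]/1000,r[1]/1000,.03],90+r[4])
E
```

```text
[280.61660254 119.66505523]
[436.7  -6.9  63.   98.6  12.9] [250  66] [312 164]
now [ 0.454  -0.0761  0.1898] 102.81 tilt [-1.4e-03  6.0e-04 -1.0e+00] turn -0.01 shift [ 1.78 -0.03  4.  ] F [ 1.1 -0.1 -0.2] open 0.0786 t 9.3
```

Emit:
apply_moves(targets=[{"offset": [0.9, -0.02, 0], "rotation": [0, 0, 0], "grip": 0.88}, {"offset": [0.88, 0, 0.8], "rotation": [0, 0, 0], "grip": 0.88}, {"offset": [0, 0, 1], "rotation": [0, 0, 0], "grip": 0.88}, {"offset": [0, 0, 1], "rotation": [0, 0, 0], "grip": 0.88}, {"offset": [0, 0, 1], "rotation": [0, 0, 0], "grip": 0.88}, {"offset": [0, 0, 0.5], "rotation": [0, 0, 0], "grip": 0.88}, {"offset": [0, 0, 0.3], "rotation": [0, 0, 0], "grip": 0.88}, {"offset": [0, 0, 0.1], "rotation": [0, 0, 0], "grip": 0.88}, {"offset": [0, 0, 0], "rotation": [0, 0, 0], "grip": 0.88}])

```text
clock: 10.25
tool_pos: [0.4381, -0.0058, 0.0019]
tool_rot: [-0.0, 0.623, 0.783, -0.0]
contact_force: [0.0, -0.0, 0.6]
opening: 0.075
finger_force: 0.0
```

```bash
python3 - <<'E'
from h import *; from rig import arm, eyes
s=arm.sense(); go(s,[.4367,-.0072,-.0025],102.9)
E
```

```text
now [ 0.4381 -0.0058  0.0019] 102.99 tilt [-1.e-03  2.e-04 -1.e+00] turn 0.01 shift [-0.03 -0.04  0.11] F [ 0.  -0.   0.6] open 0.075 t 10.25
```

Emit:
apply_moves(targets=[{"offset": [-0.03, -0.04, 0.1], "rotation": [0, 0, 0], "grip": 0.82}, {"offset": [0, 0, 0], "rotation": [0, 0, 0], "grip": 0.7}, {"offset": [0, 0, 0], "rotation": [0, 0, 0], "grip": 0.65}, {"offset": [0, 0, 0], "rotation": [0, 0, 0], "grip": 0.65}, {"offset": [0, 0, 0], "rotation": [0, 0, 0], "grip": 0.65}], squeeze=25)

```text
clock: 10.75
tool_pos: [0.437, -0.008, -0.0011]
tool_rot: [0.0, 0.623, 0.782, 0.0]
contact_force: [-1.1, 2.6, 7.1]
opening: 0.0622
finger_force: 27.7
```

```bash
python3 - <<'E'
from h import *; from rig import arm, eyes
s=arm.sense(); go(s,[.5683,.0728,.13],77.8)
E
```

```text
now [ 0.437  -0.008  -0.0011] 102.92 tilt [ 9.e-04 -1.e-04 -1.e+00] turn 3.14 shift [ 2.67  2.78 -3.27] F [-1.1  2.6  7.1] open 0.0622 t 10.75
```

Emit:
apply_moves(targets=[{"offset": [0, 0, -0.27], "rotation": [0, 0, 0], "grip": 0.65}, {"offset": [0, 0, -1], "rotation": [0, 0, 0.8], "grip": 0.65}, {"offset": [0, 0, -1], "rotation": [0, 0, 0.8], "grip": 0.65}, {"offset": [0, 0, -1], "rotation": [0, 0, 0.8], "grip": 0.65}, {"offset": [0, 0, 0], "rotation": [0, 0, 0.74], "grip": 0.65}, {"offset": [0.65, 0.7, 0], "rotation": [0, 0, 0], "grip": 0.65}, {"offset": [0.7, 0.7, 0], "rotation": [0, 0, 0], "grip": 0.65}, {"offset": [0.7, 0.7, 0], "rotation": [0, 0, 0], "grip": 0.65}, {"offset": [0.6, 0.68, 0.2], "rotation": [0, 0, 0], "grip": 0.65}, {"offset": [0, 0, 0.8], "rotation": [0, 0, 0], "grip": 0.65}, {"offset": [0, 0, 0.8], "rotation": [0, 0, 0], "grip": 0.65}, {"offset": [0, 0, 0.4], "rotation": [0, 0, 0], "grip": 0.65}, {"offset": [0, 0, 0], "rotation": [0, 0, 0], "grip": 0.65}, {"offset": [0, 0, 0], "rotation": [0, 0, 0], "grip": 0.65}])

```text
clock: 12.15
tool_pos: [0.5679, 0.0721, 0.0422]
tool_rot: [0.0, 0.778, 0.628, 0.0]
contact_force: [0.1, 0.4, -0.1]
opening: 0.0622
finger_force: 27.7
```

```bash
python3 - <<'E'
from h import *; from rig import arm, eyes
s=arm.sense(); go(s,[.5683,.0722,.024],77.8)
E
```

```text
now [0.5679 0.0721 0.0422] 77.8 tilt [ 2.e-04 -0.e+00 -1.e+00] turn 0.0 shift [0.   0.01 0.46] F [ 0.1  0.4 -0.1] open 0.0622 t 12.15
```

Emit:
apply_moves(targets=[{"offset": [0, 0, 0.22], "rotation": [0, 0, 0], "grip": 0.65}, {"offset": [0, 0, 0.15], "rotation": [0, 0, 0], "grip": 0.65}, {"offset": [0, 0, 0.08], "rotation": [0, 0, 0], "grip": 0.65}, {"offset": [0, 0, 0], "rotation": [0, 0, 0], "grip": 0.65}])

```text
clock: 12.55
tool_pos: [0.5675, 0.0721, 0.023]
tool_rot: [-0.0, 0.778, 0.628, -0.0]
contact_force: [0.5, -0.2, 0.0]
opening: 0.0621
finger_force: 27.7
```

Emit:
apply_moves(targets=[{"offset": [0, 0, 0], "rotation": [0, 0, 0], "grip": 0.76}, {"offset": [0, 0, 0], "rotation": [0, 0, 0], "grip": 0.86}, {"offset": [0, 0, 0], "rotation": [0, 0, 0], "grip": 0.86}, {"offset": [0, 0, -0.5], "rotation": [0, 0, 0], "grip": 0.86}, {"offset": [0, 0, -1], "rotation": [0, 0, 0], "grip": 0.86}, {"offset": [0, 0, -1], "rotation": [0, 0, 0], "grip": 0.86}, {"offset": [0, 0, -1], "rotation": [0, 0, 0], "grip": 0.86}, {"offset": [0, 0, -1], "rotation": [0, 0, 0], "grip": 0.86}, {"offset": [0, 0, 0], "rotation": [0, 0, 0], "grip": 0.86}, {"offset": [0, 0, 0], "rotation": [0, 0, 0], "grip": 0.86}])

```text
clock: 13.55
tool_pos: [0.5681, 0.0722, 0.2042]
tool_rot: [0.001, 0.778, 0.628, 0.001]
contact_force: [-0.4, -0.2, -1.1]
opening: 0.0734
finger_force: 0.0
```

```bash
python3 - <<'E'
from h import *; from rig import arm, eyes
s=arm.sense(); go(s,[.5665,-.2285,.2],-3.6)
d=eyes.get_image("wrist"); cv2.imwrite("pics/w5.png",d["image"][:,:,::-1])
x,y=proj(d,[.5683,.0722,.03])[0].astype(int); print(x,y)
E
```

```text
now [0.5681 0.0722 0.2042] 77.8 tilt [ 2.e-03  1.e-04 -1.e+00] turn 10.18 shift [0.43 7.5  0.12] F [-0.4 -0.2 -1.1] open 0.0734 t 13.55
282 185
```

View pics/w5.png

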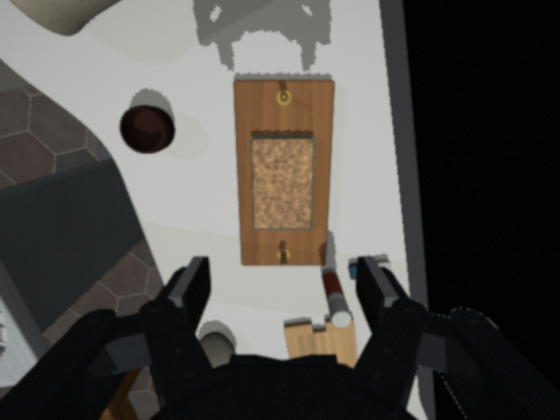

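Wrist view: cork sits squarely on the notebook (252..314,138..230), pins at (284,98) and (284,254). Now the plate: view it first.

Emit:
apply_moves(targets=[{"offset": [-0.9, 0.15, 0], "rotation": [0, 0, 0], "grip": 0.86}, {"offset": [-0.9, 0.15, 0], "rotation": [0, 0, 0], "grip": 0.86}, {"offset": [-0.9, 0.15, 0], "rotation": [0, 0, 0], "grip": 0.86}, {"offset": [-0.9, 0.15, 0], "rotation": [0, 0, 0], "grip": 0.86}, {"offset": [-0.9, 0.15, 0], "rotation": [0, 0, 0], "grip": 0.86}, {"offset": [-0.9, 0.15, 0], "rotation": [0, 0, 0], "grip": 0.86}, {"offset": [-0.9, 0.15, 0], "rotation": [0, 0, 0], "grip": 0.86}, {"offset": [-0.9, 0.15, 0], "rotation": [0, 0, 0], "grip": 0.86}, {"offset": [-0.9, 0.15, 0], "rotation": [0, 0, 0], "grip": 0.86}, {"offset": [-0.9, 0.15, 0], "rotation": [0, 0, 0], "grip": 0.86}, {"offset": [-0.9, 0.15, 0], "rotation": [0, 0, 0], "grip": 0.5}, {"offset": [0, 0, 0], "rotation": [0, 0, 0], "grip": 0.5}, {"offset": [0, 0, 0], "rotation": [0, 0, 0], "grip": 0.5}])

```text
clock: 14.9
tool_pos: [0.5478, -0.329, 0.2015]
tool_rot: [-0.001, 0.779, 0.627, -0.0]
contact_force: [0.3, -0.7, 0.7]
opening: 0.0427
finger_force: 0.0
```

```bash
python3 - <<'E'
from h import *; from rig import arm, eyes
s=arm.sense(); d=eyes.get_image("wrist"); cv2.imwrite("pics/w6.png",d["image"][:,:,::-1])
x,y=proj(d,[.568,-.2275,.010])[0].astype(int); print(x,y)
c=blob(d,(max(0,x-90),max(0,y-115),x+70,min(y+105,290)),(5,50,90),(30,255,255)); r=rect(d,c,.010); print(r,c.min(0),c.max(0))
go(s,[.568,-.2275,.15],176.4)
E
```

```text
281 85
[ 566.8 -243.6   95.1  158.5   -3.3] [230  12] [336 180]
now [ 0.5478 -0.329   0.2015] 77.72 tilt [-0.0022  0.0018 -1.    ] turn -12.34 shift [-0.35  2.57  1.28] F [ 0.3 -0.7  0.7] open 0.0427 t 14.9
```

View pics/w6.png

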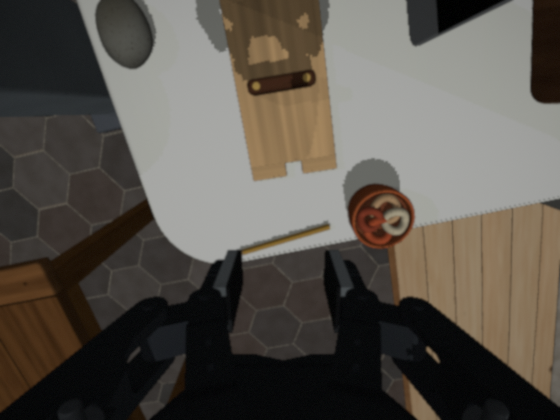

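Wrist view: plate spans cols 230..336 with its near edge at row 180 and the bar at (282,82). The orange pot is at (382,215) and the stone at (125,32). I turn so the camera faces the robot side and the fingers close across the bar.

Emit:
apply_moves(targets=[{"offset": [0, 0, 0], "rotation": [0, 0, -0.88], "grip": 0.5}, {"offset": [0, 0, 0], "rotation": [0, 0, -0.88], "grip": 0.5}, {"offset": [0, 0, 0], "rotation": [0, 0, -0.88], "grip": 0.5}, {"offset": [0, 0, 0], "rotation": [0, 0, -0.88], "grip": 0.5}, {"offset": [0, 0, 0], "rotation": [0, 0, -0.88], "grip": 0.5}, {"offset": [0, 0, 0], "rotation": [0, 0, -0.88], "grip": 0.5}, {"offset": [0, 0, 0], "rotation": [0, 0, -0.88], "grip": 0.5}, {"offset": [0, 0, 0], "rotation": [0, 0, -0.88], "grip": 0.5}, {"offset": [0, 0, 0], "rotation": [0, 0, -0.88], "grip": 0.5}, {"offset": [0, 0, 0], "rotation": [0, 0, -0.88], "grip": 0.5}, {"offset": [0, 0, 0], "rotation": [0, 0, -0.88], "grip": 0.5}, {"offset": [0, 0, 0], "rotation": [0, 0, -0.88], "grip": 0.5}, {"offset": [0, 0, 0], "rotation": [0, 0, -0.88], "grip": 0.5}, {"offset": [0, 0, 0], "rotation": [0, 0, -0.88], "grip": 0.5}, {"offset": [-0.1, 0.8, 0], "rotation": [0, 0, 0], "grip": 0.5}, {"offset": [-0.1, 0.9, 0], "rotation": [0, 0, 0], "grip": 0.5}, {"offset": [-0.14, 0.89, 0.4], "rotation": [0, 0, 0], "grip": 0.5}, {"offset": [0, 0, 0.9], "rotation": [0, 0, 0], "grip": 0.5}, {"offset": [0, 0, 0.9], "rotation": [0, 0, 0], "grip": 0.5}, {"offset": [0, 0, 0], "rotation": [0, 0, 0], "grip": 0.5}])

```text
clock: 16.95
tool_pos: [0.5662, -0.2234, 0.1112]
tool_rot: [-0.004, 0.031, 1.0, 0.002]
contact_force: [-0.7, -0.0, 0.4]
opening: 0.0428
finger_force: 0.0
```

```bash
python3 - <<'E'
from h import *; from rig import arm, eyes
s=arm.sense(); go(s,[.5678,-.2263,.014],176.5)
d=eyes.get_image("wrist"); cv2.imwrite("pics/w7.png",d["image"][:,:,::-1])
E
```

```text
now [ 0.5662 -0.2234  0.1112] 176.47 tilt [-0.0071  0.0038 -1.    ] turn -0.0 shift [-0.06 -0.08  2.43] F [-0.7 -0.   0.4] open 0.0428 t 16.95
```

View pics/w7.png

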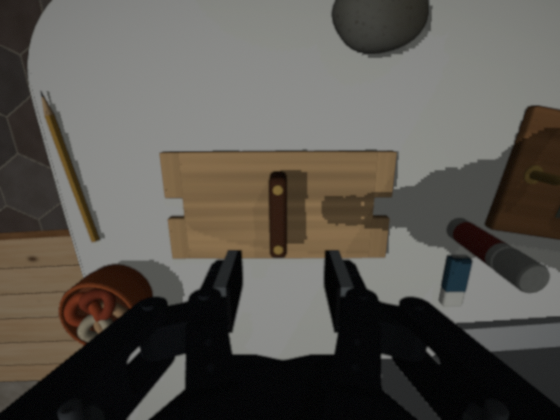

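Wrist view: whole plate (162..396,150..258), with bar ends at (278,190) and (278,250) and notches at about (180,205) and (380,205). Fingers are around it at (240,255) and (325,255). Now I measure and correct.

```bash
python3 - <<'E'
from h import *; from rig import arm, eyes
d=eyes.get_image("wrist"); s=arm.sense()
c=blob(d,(150,140,408,270),(5,60,70),(30,255,255)); r=rect(d,c,.010); print(r,c.min(0),c.max(0))
print("bar ends",cast(d,[[278,190],[278.5,250]],.041), cast(d,[[278,190],[278.5,250]],.041).mean(0))
go(s,[.5678,-.2263,.013],176.5)
E
```

```text
[ 567.  -226.2   94.8  192.7   -3.5] [162 149] [396 254]
bar ends [[ 0.54606951 -0.22584834]
 [ 0.59489204 -0.22871078]] [ 0.57048078 -0.22727956]
now [ 0.5686 -0.2255  0.1155] 176.41 tilt [-1.3e-03  7.0e-04 -1.0e+00] turn -0.01 shift [ 0.02 -0.02  2.56] F [ 0.3  0.1 -0.1] open 0.0426 t 17.05
```

Emit:
apply_moves(targets=[{"offset": [0.03, -0.02, 0.8], "rotation": [0, 0, 0], "grip": 0.5}, {"offset": [0, 0, 0.8], "rotation": [0, 0, 0], "grip": 0.5}, {"offset": [0, 0, 0.6], "rotation": [0, 0, 0], "grip": 0.5}, {"offset": [0, 0, 0.3], "rotation": [0, 0, 0], "grip": 0.4}, {"offset": [0, 0, 0], "rotation": [0, 0, 0], "grip": 0.3}, {"offset": [0, 0, 0], "rotation": [0, 0, 0], "grip": 0}, {"offset": [0, 0, 0], "rotation": [0, 0, 0], "grip": 0}, {"offset": [0, 0, 0], "rotation": [0, 0, 0], "grip": 0}, {"offset": [0, 0, 0], "rotation": [0, 0, 0], "grip": 0}], squeeze=60)

```text
clock: 17.95
tool_pos: [0.5685, -0.2275, 0.017]
tool_rot: [0.001, 0.032, 0.999, -0.001]
contact_force: [-0.1, -0.8, 8.1]
opening: 0.0128
finger_force: 60.0
```

Emit:
apply_moves(targets=[{"offset": [0, 0, -0.3], "rotation": [0, 0, 0], "grip": 0}, {"offset": [0, 0, -0.7], "rotation": [0, 0, 0], "grip": 0}, {"offset": [0, 0, -0.9], "rotation": [0, 0, 0], "grip": 0}, {"offset": [0, 0, -0.9], "rotation": [0, 0, 0], "grip": 0}, {"offset": [0, 0, -0.9], "rotation": [0, 0, 0], "grip": 0}, {"offset": [0, 0, -0.9], "rotation": [0, 0, 0], "grip": 0}, {"offset": [0, 0, 0], "rotation": [0, 0, 0.54], "grip": 0}, {"offset": [0, 0, 0], "rotation": [0, 0, 0.54], "grip": 0}, {"offset": [0, 0, 0], "rotation": [0, 0, 0], "grip": 0}, {"offset": [0, 0, 0], "rotation": [0, 0, 0], "grip": 0}])

```text
clock: 18.95
tool_pos: [0.5674, -0.227, 0.1998]
tool_rot: [0.0, 0.106, 0.994, -0.0]
contact_force: [-0.5, 0.6, -3.2]
opening: 0.0131
finger_force: 58.8
```

```bash
python3 - <<'E'
from h import *; from rig import arm, eyes
s=arm.sense(); go(s,[.5705,.0726,.12],167.85)
E
```

```text
now [ 0.5674 -0.227   0.1998] 167.86 tilt [ 2.e-04 -1.e-04 -1.e+00] turn 0.0 shift [1.5  7.34 2.  ] F [-0.5  0.6 -3.2] open 0.0131 t 18.95
```

Emit:
apply_moves(targets=[{"offset": [0.1, 0.4, 0], "rotation": [0, 0, 0], "grip": 0}, {"offset": [0.15, 0.7, 0], "rotation": [0, 0, 0], "grip": 0}, {"offset": [0.17, 0.8, 0], "rotation": [0, 0, 0], "grip": 0}, {"offset": [0.17, 0.8, 0], "rotation": [0, 0, 0], "grip": 0}, {"offset": [0.17, 0.8, 0], "rotation": [0, 0, 0], "grip": 0}, {"offset": [0.17, 0.8, 0], "rotation": [0, 0, 0], "grip": 0}, {"offset": [0.17, 0.8, 0], "rotation": [0, 0, 0], "grip": 0}, {"offset": [0.15, 0.8, 0], "rotation": [0, 0, 0], "grip": 0}, {"offset": [0.13, 0.7, 0], "rotation": [0, 0, 0], "grip": 0}, {"offset": [0.1, 0.5, 0.1], "rotation": [0, 0, 0], "grip": 0}, {"offset": [0.02, 0.24, 0.7], "rotation": [0, 0, 0], "grip": 0}, {"offset": [0, 0, 0.7], "rotation": [0, 0, 0], "grip": 0}, {"offset": [0, 0, 0.7], "rotation": [0, 0, 0], "grip": 0}, {"offset": [0, 0, 0], "rotation": [0, 0, 0], "grip": 0}, {"offset": [0, 0, 0], "rotation": [0, 0, 0], "grip": 0}, {"offset": [0, 0, 0], "rotation": [0, 0, 0], "grip": 0}])

```text
clock: 20.55
tool_pos: [0.5721, 0.0727, 0.1128]
tool_rot: [0.001, 0.107, 0.994, 0.0]
contact_force: [0.4, -0.6, -2.9]
opening: 0.0128
finger_force: 59.1
```

```bash
python3 - <<'E'
from h import *; from rig import arm, eyes
s=arm.sense(); go(s,[.5705,.0726,.047],167.85)
d=eyes.get_image("wrist"); q=s["tool_pos"]
zt=q[2]-.017+.010
c=blob(d,(100,60,450,330),(5,60,100),(30,255,255)); print(rect(d,c,zt),c.min(0),c.max(0))
cv2.imwrite("pics/w8.png",d["image"][:,:,::-1])
E
```

```text
now [0.5721 0.0727 0.1128] 167.75 tilt [ 2.e-03  1.e-04 -1.e+00] turn -0.01 shift [ 0.04 -0.01  1.65] F [ 0.4 -0.6 -2.9] open 0.0128 t 20.55
[569.4  67.2  94.4 179.2 -12.1] [100 171] [446 325]
```

View pics/w8.png

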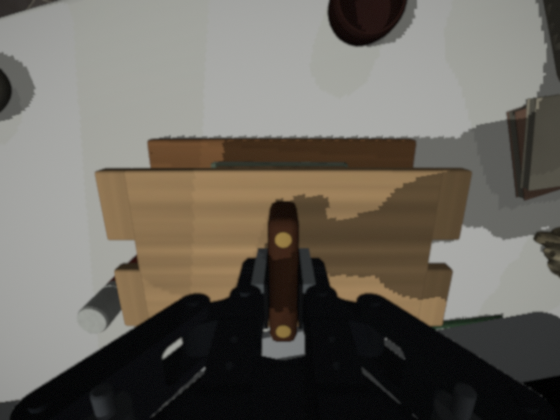

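Wrist view: plate in hand spans cols 97..469 (far edge row 168), with the base behind it at row 140. I measure it in full before lowering.

```bash
python3 - <<'E'
from h import *; from rig import arm, eyes
s=arm.sense(); go(s,[.5705,.0726,.047],167.85)
d=eyes.get_image("wrist"); q=s["tool_pos"]
zt=q[2]-.017+.010
c=blob(d,(80,166,490,262),(5,60,70),(30,255,255)); print(c.min(0),c.max(0))
# corners of far edge & ends
w=cast(d,[[97,169],[469,169]],zt); print(w.round(4), np.hypot(*(w[0]-w[1])), "mid",w.mean(0)); 
e=w[1]-w[0]; e/=np.hypot(*e); n=np.array([e[1],-e[0]]); n*=np.sign(n[0]); print("centre",w.mean(0)+.048*n, "ang",np.degrees(np.arctan2(-e[0],e[1])))
E
```

```text
now [0.5722 0.0727 0.1128] 167.74 tilt [ 2.3e-03  1.0e-04 -1.0e+00] turn -0.01 shift [ 0.04 -0.01  1.65] F [-1.2 -0.2 -2.5] open 0.013 t 20.6
[ 95 166] [471 261]
[[ 0.5038 -0.0082]
 [ 0.5439  0.1763]] 0.18879134504802306 mid [0.52388347 0.08407331]
centre [0.57078936 0.07388322] ang -12.25679646329288
```

Emit:
apply_moves(targets=[{"offset": [0.05, -0.03, 0.4], "rotation": [0, 0, 0], "grip": 0}, {"offset": [0, 0, 0.4], "rotation": [0, 0, 0], "grip": 0}, {"offset": [0, 0, 0.2], "rotation": [0, 0, 0], "grip": 0}, {"offset": [0, 0, 0], "rotation": [0, 0, 0], "grip": 0}, {"offset": [0, 0, 0], "rotation": [0, 0, 0], "grip": 0}])

```text
clock: 21.15
tool_pos: [0.5696, 0.0718, 0.072]
tool_rot: [0.0, 0.107, 0.994, 0.0]
contact_force: [0.8, 0.1, -2.7]
opening: 0.013
finger_force: 59.2
```

```bash
python3 - <<'E'
from h import *; from rig import arm, eyes
s=arm.sense(); go(s,[.5705,.0726,.047],167.85)
d=eyes.get_image("wrist"); a=eyes.get_image("scene"); b=eyes.get_image("side")
cr=lambda d,x0,y0,x1,y1,W,H: cv2.resize(d["image"][y0:y1,x0:x1,::-1],(W,H),interpolation=cv2.INTER_CUBIC)
x=np.hstack([cr(a,190,190,310,290,400,300),cr(b,240,160,340,260,400,300)])
y=np.hstack([cr(d,80,160,200,280,300,300),cr(d,400,160,520,280,300,300),np.zeros((300,200,3),np.uint8)])
cv2.imwrite("pics/c2.png",np.vstack([x,y]))
E
```

```text
now [0.5696 0.0718 0.072 ] 167.72 tilt [ 8.e-04  0.e+00 -1.e+00] turn -0.02 shift [-0.02  0.02  0.62] F [ 0.8  0.1 -2.7] open 0.013 t 21.15
```

View pics/c2.png

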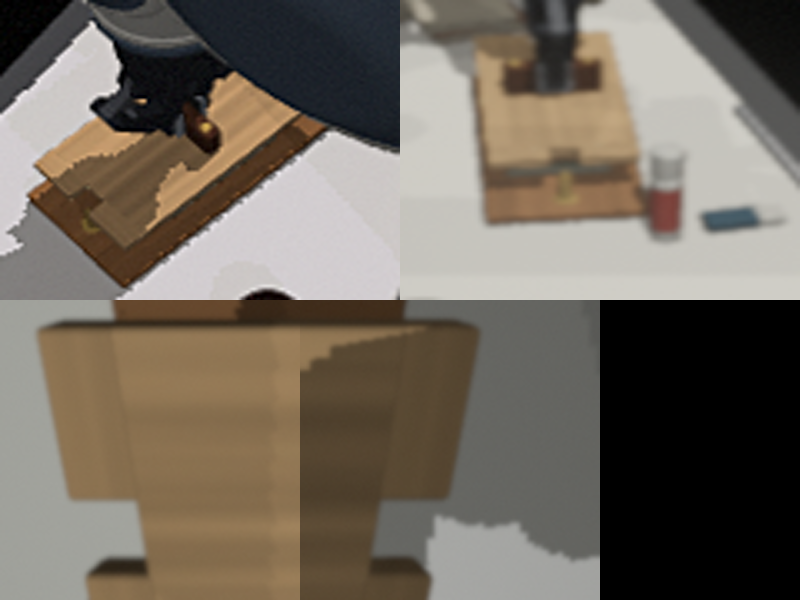

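Crops: the side view shows the pin (565,185) centred under the notch (565,157). The scene view shows the left-end corners at about (227.5,264) and (200.5,240.5). A numeric check follows.

```bash
python3 - <<'E'
from h import *; from rig import arm, eyes
a=eyes.get_image("scene");b=eyes.get_image("side")
for z in (.060,.065): 
    w=cast(a,[[227.5,264.1],[200.5,240.4]],z); print(z,w.round(4),w.mean(0).round(4),np.hypot(*(w[0]-w[1])).round(4))
# side crop: near end corners top (487,165),(635,157) scale 4 from (240,160)
for z in (.060,.065):
    w=cast(b,[[240+87/4,160+165/4],[240+235/4,160+157/4]],z); print("side",z,w.round(4),w.mean(0).round(4),np.hypot(*(w[0]-w[1])).round(4))
C=np.array([.5693,.0728]);u=np.array([.2096,.9778]);print(C+.097*u,C-.097*u)
E
```

```text
0.06 [[0.5553 0.1598]
 [0.6418 0.1478]] [0.5985 0.1538] 0.0873
0.065 [[0.5538 0.1613]
 [0.6398 0.1492]] [0.5968 0.1552] 0.0869
side 0.06 [[0.5168 0.0418]
 [0.61   0.0204]] [0.5634 0.0311] 0.0956
side 0.065 [[0.5152 0.0349]
 [0.6076 0.0137]] [0.5614 0.0243] 0.0949
[0.5896312 0.1676466] [ 0.5489688 -0.0220466]
```

```bash
python3 - <<'E'
from h import *; from rig import arm, eyes
a=eyes.get_image("scene");b=eyes.get_image("side")
C=np.array([.5693,.0728]);u=np.array([.2096,.9778]);v=np.array([.9778,-.2096])
for z in (.052,.062):
  for sx in(-1,1):
    pl=np.r_[C+.097*u+sx*.048*v,z]; pr=np.r_[C-.097*u+sx*.048*v,z]
    print(z,sx,"scene crop",((proj(a,pl)[0]-[190,190])*10/3).round(0),"side crop",((proj(b,pr)[0]-[240,160])*4+[400,0]).round(0))
print("base", [((proj(a,np.r_[C+.108*u+sx*.053*v,.015])[0]-[190,190])*10/3).round() for sx in(-1,1)],[((proj(b,np.r_[C-.108*u+sx*.053*v,.015])[0]-[240,160])*4+[400,0]).round() for sx in(-1,1)])
E
```

```text
0.052 -1 scene crop [125. 282.] side crop [487. 228.]
0.052 1 scene crop [ 34. 187.] side crop [641. 218.]
0.062 -1 scene crop [124. 276.] side crop [487. 215.]
0.062 1 scene crop [ 32. 181.] side crop [641. 205.]
base [array([122., 317.]), array([ 24., 214.])] [array([483., 285.]), array([650., 274.])]
```

Predicted corners, with crop scaling corrected, agree to about 1–2 px, and the plate top is at z≈0.058. I lower until contact.

Emit:
apply_moves(targets=[{"offset": [0, 0, 0.15], "rotation": [0, 0, 0], "grip": 0}, {"offset": [0, 0, 0.12], "rotation": [0, 0, 0], "grip": 0}, {"offset": [0, 0, 0.08], "rotation": [0, 0, 0], "grip": 0}, {"offset": [0, 0, 0], "rotation": [0, 0, 0], "grip": 0}])

```text
clock: 21.9
tool_pos: [0.5687, 0.0718, 0.0565]
tool_rot: [-0.001, 0.107, 0.994, -0.0]
contact_force: [-0.1, 0.1, -2.5]
opening: 0.013
finger_force: 59.2
```

Emit:
apply_moves(targets=[{"offset": [0, 0, 0.05], "rotation": [0, 0, 0], "grip": 0}, {"offset": [0, 0, 0.05], "rotation": [0, 0, 0], "grip": 0}, {"offset": [0, 0, 0], "rotation": [0, 0, 0], "grip": 0}])

```text
clock: 22.2
tool_pos: [0.569, 0.0718, 0.0531]
tool_rot: [-0.0, 0.107, 0.994, -0.0]
contact_force: [0.5, -0.2, -2.3]
opening: 0.0131
finger_force: 59.2
```

Emit:
apply_moves(targets=[{"offset": [0, 0, 0.05], "rotation": [0, 0, 0], "grip": 0}, {"offset": [0, 0, 0], "rotation": [0, 0, 0], "grip": 0}])

```text
clock: 22.4
tool_pos: [0.569, 0.0718, 0.0511]
tool_rot: [-0.0, 0.107, 0.994, 0.0]
contact_force: [0.4, -0.5, -3.3]
opening: 0.0129
finger_force: 59.2
```

Emit:
apply_moves(targets=[{"offset": [0, 0, 0.05], "rotation": [0, 0, 0], "grip": 0}, {"offset": [0, 0, 0], "rotation": [0, 0, 0], "grip": 0}])

```text
clock: 22.6
tool_pos: [0.569, 0.0718, 0.0491]
tool_rot: [-0.0, 0.107, 0.994, -0.0]
contact_force: [0.5, 0.6, -3.1]
opening: 0.0127
finger_force: 59.2
```

Emit:
apply_moves(targets=[{"offset": [0, 0, 0.03], "rotation": [0, 0, 0], "grip": 0}, {"offset": [0, 0, 0.02], "rotation": [0, 0, 0], "grip": 0}, {"offset": [0, 0, 0], "rotation": [0, 0, 0], "grip": 0}])

```text
clock: 22.9
tool_pos: [0.569, 0.0718, 0.0472]
tool_rot: [-0.0, 0.107, 0.994, -0.0]
contact_force: [-0.3, -0.8, -3.6]
opening: 0.0124
finger_force: 59.2
```

Emit:
apply_moves(targets=[{"offset": [0, 0, 0.03], "rotation": [0, 0, 0], "grip": 0}, {"offset": [0, 0, 0], "rotation": [0, 0, 0], "grip": 0}])

```text
clock: 23.1
tool_pos: [0.5692, 0.0718, 0.0462]
tool_rot: [0.0, 0.107, 0.994, 0.0]
contact_force: [-0.8, 0.1, -0.5]
opening: 0.0129
finger_force: 59.5
```

Contact at TCP 0.046, matching the 0.017 grasp offset. Release and rise.

Emit:
apply_moves(targets=[{"offset": [0, 0, 0], "rotation": [0, 0, 0], "grip": 0.2}, {"offset": [0, 0, 0], "rotation": [0, 0, 0], "grip": 0.45}, {"offset": [0, 0, 0], "rotation": [0, 0, 0], "grip": 0.45}, {"offset": [0, 0, -0.5], "rotation": [0, 0, 0], "grip": 0.45}, {"offset": [0, 0, -1], "rotation": [0, 0, 0], "grip": 0.45}, {"offset": [0, 0, -1], "rotation": [0, 0, 0], "grip": 0.45}, {"offset": [0, 0, -1], "rotation": [0, 0, 0], "grip": 0.45}, {"offset": [0, 0, -0.5], "rotation": [0, 0, 0], "grip": 0.7}, {"offset": [0, 0, 0], "rotation": [0, 0, 0], "grip": 0.9}, {"offset": [0, 0, 0], "rotation": [0, 0, 0], "grip": 0.9}])

```text
clock: 24.1
tool_pos: [0.569, 0.0718, 0.2061]
tool_rot: [0.0, 0.107, 0.994, 0.0]
contact_force: [-1.0, 0.4, -0.8]
opening: 0.0768
finger_force: 0.0
```

```bash
python3 - <<'E'
from h import *; from rig import arm, eyes
s=arm.sense(); go(s,[.4255,-.139,.2],77.8)
d=eyes.get_image("wrist"); cv2.imwrite("pics/w9.png",d["image"][:,:,::-1])
c=blob(d,(80,130,480,340),(5,60,70),(30,255,255)); print(rect(d,c,.040),c.min(0),c.max(0))
E
```

```text
now [0.569  0.0718 0.2061] 167.72 tilt [ 4.e-04  0.e+00 -1.e+00] turn 11.24 shift [-5.91 -2.39  0.15] F [-1.   0.4 -0.8] open 0.0768 t 24.1
[565.1  73.9 100.5 197.5 -12.3] [186 134] [380 227]
```

View pics/w9.png

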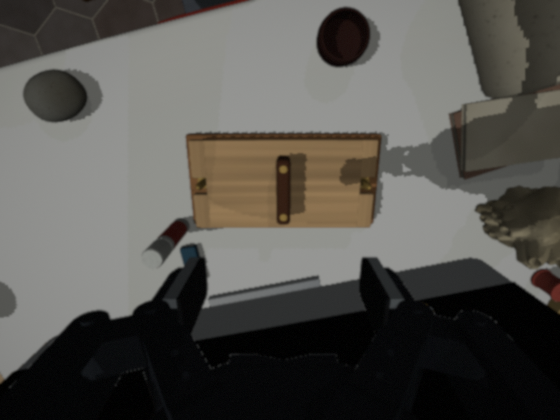

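Wrist view: plate seated with both pins in its notches, (203,186) and (367,186). Bar at (283,190), stone at (55,96), dark pot at (343,37), and the glue stick is still standing. Next, over to the stone.

Emit:
apply_moves(targets=[{"offset": [0, 0, 0], "rotation": [0, 0, 0.94], "grip": 0.9}, {"offset": [0, 0, 0], "rotation": [0, 0, 0.94], "grip": 0.9}, {"offset": [0, 0, 0], "rotation": [0, 0, 0.94], "grip": 0.9}, {"offset": [0, 0, 0], "rotation": [0, 0, 0.94], "grip": 0.9}, {"offset": [0, 0, 0], "rotation": [0, 0, 0.94], "grip": 0.9}, {"offset": [0, 0, 0], "rotation": [0, 0, 0.94], "grip": 0.9}, {"offset": [0, 0, 0], "rotation": [0, 0, 0.94], "grip": 0.9}, {"offset": [0, 0, 0], "rotation": [0, 0, 0.94], "grip": 0.9}, {"offset": [0, 0, 0], "rotation": [0, 0, 0.94], "grip": 0.9}, {"offset": [0, 0, 0], "rotation": [0, 0, 0.94], "grip": 0.9}, {"offset": [0, 0, 0], "rotation": [0, 0, 0.94], "grip": 0.9}, {"offset": [0, 0, 0], "rotation": [0, 0, 0.9], "grip": 0.9}])

```text
clock: 25.35
tool_pos: [0.5684, 0.0718, 0.2046]
tool_rot: [-0.001, 0.78, 0.626, -0.001]
contact_force: [0.1, -0.5, -0.4]
opening: 0.0765
finger_force: 0.0
```

Emit:
apply_moves(targets=[{"offset": [-0.8, -0.3, 0], "rotation": [0, 0, 0], "grip": 0.9}, {"offset": [-0.8, -0.3, 0], "rotation": [0, 0, 0], "grip": 0.9}, {"offset": [-0.8, -0.3, 0], "rotation": [0, 0, 0], "grip": 0.9}, {"offset": [-0.8, -0.3, 0], "rotation": [0, 0, 0], "grip": 0.9}, {"offset": [-0.8, -0.3, 0], "rotation": [0, 0, 0], "grip": 0.9}, {"offset": [-0.8, -0.3, 0], "rotation": [0, 0, 0], "grip": 0.9}, {"offset": [-0.8, -0.3, 0], "rotation": [0, 0, 0], "grip": 0.9}, {"offset": [-0.8, -0.3, 0], "rotation": [0, 0, 0], "grip": 0.9}, {"offset": [-0.8, 0, 0], "rotation": [0, 0, 0], "grip": 0.9}, {"offset": [0, 0, 0], "rotation": [0, 0, 0], "grip": 0.9}, {"offset": [0, 0, 0], "rotation": [0, 0, 0], "grip": 0.9}])

```text
clock: 26.45
tool_pos: [0.4138, -0.1895, 0.2052]
tool_rot: [-0.001, 0.779, 0.627, -0.0]
contact_force: [-0.2, 0.1, 0.5]
opening: 0.0771
finger_force: 0.0
```

```bash
cat > st.py <<'E'
from h import *; from rig import arm, eyes
s=arm.sense(); d=eyes.get_image("wrist"); x,y=proj(d,[.4258,-.138,.0155])[0].astype(int); print(x,y)
hsv=cv2.cvtColor(d["image"],cv2.COLOR_RGB2HSV)
print("hsv centre",hsv[y,x],"desk row",[list(hsv[y,k]) for k in range(x-70,x+71,14)])
for v in (85,105,125):
    c=blob(d,(x-75,max(0,y-75),x+75,min(250,y+75)),(0,0,10),(179,90,v))
    w=(cast(d,c,.0155)*1000).astype(np.float32); w=cv2.convexHull(w)
    print(v,"ellipse",[np.round(k,1) for k in cv2.fitEllipse(w)],"px",c.min(0),c.max(0))
E
python3 st.py
```

```text
283 134
hsv centre [24 34 76] desk row [[np.uint8(105), np.uint8(30), np.uint8(69)], [np.uint8(3), np.uint8(187), np.uint8(83)], [np.uint8(4), np.uint8(191), np.uint8(68)], [np.uint8(30), np.uint8(7), np.uint8(180)], [np.uint8(30), np.uint8(26), np.uint8(69)], [np.uint8(24), np.uint8(34), np.uint8(76)], [np.uint8(30), np.uint8(26), np.uint8(77)], [np.uint8(35), np.uint8(9), np.uint8(177)], [np.uint8(36), np.uint8(7), np.uint8(180)], [np.uint8(40), np.uint8(4), np.uint8(181)], [np.uint8(40), np.uint8(4), np.uint8(181)]]
85 ellipse [array([443.6, 453.9]), array([  77.8, 1042.8]), np.float64(0.0)] px [208 107] [261 208]
105 ellipse [array([ 349.9, -230.2]), array([ 63.5, 294.7]), np.float64(173.6)] px [208 107] [262 208]
125 ellipse [array([ 354.5, -200.8]), array([ 64.2, 304.4]), np.float64(168.1)] px [208  59] [263 208]
```

```bash
cat > st.py <<'E'
from h import *; from rig import arm, eyes
s=arm.sense(); d=eyes.get_image("wrist"); x,y=proj(d,[.4258,-.138,.0155])[0].astype(int)
hsv=cv2.cvtColor(d["image"],cv2.COLOR_RGB2HSV)
for lo,v in ((0,90),(0,110),(14,110),(14,130)):
    m=cv2.inRange(hsv,np.array([0,lo,10]),np.array([179,90,v])); m=cv2.morphologyEx(m,cv2.MORPH_OPEN,np.ones((3,3)))
    n,L=cv2.connectedComponents(m); c=cv2.findContours((L==L[y,x]).astype(np.uint8),cv2.RETR_EXTERNAL,cv2.CHAIN_APPROX_NONE)[0][0].reshape(-1,2)
    w=cv2.convexHull((cast(d,c,.0155)*1000).astype(np.float32))
    print(lo,v,"ellipse",[np.round(k,1) for k in cv2.fitEllipse(w)],"px",c.min(0),c.max(0))
print(d["eye"])
go(s,[.4258,-.1385,.03],77.8)
E
python3 st.py
```

```text
0 90 ellipse [array([ 426.5, -143.4]), array([50.9, 66.3]), np.float64(178.4)] px [262 109] [309 170]
0 110 ellipse [array([ 426.6, -140.8]), array([51.3, 74.2]), np.float64(178.4)] px [262 102] [309 171]
14 110 ellipse [array([ 426.4, -144. ]), array([50.1, 65.6]), np.float64(178.8)] px [263 110] [308 170]
14 130 ellipse [array([ 426.4, -144. ]), array([50.1, 65.6]), np.float64(178.8)] px [263 110] [308 170]
[ 0.4308309  -0.11234682  0.3477761 ]
now [ 0.414  -0.1889  0.2053] 77.77 tilt [-0.0014  0.0012 -1.    ] turn -0.0 shift [1.29 0.03 4.38] F [-0.5 -0.1  0.6] open 0.0766 t 26.5
```

Emit:
apply_moves(targets=[{"offset": [0, 0, 0], "rotation": [0, 0, -0.68], "grip": 0.9}, {"offset": [0, 0, 0], "rotation": [0, 0, -0.67], "grip": 0.9}, {"offset": [0.6, 0.14, 0], "rotation": [0, 0, 0], "grip": 0.9}, {"offset": [0.54, 0.14, 0], "rotation": [0, 0, 0], "grip": 0.9}, {"offset": [0, 0, 0.8], "rotation": [0, 0, 0], "grip": 0.9}, {"offset": [0, 0, 1], "rotation": [0, 0, 0], "grip": 0.9}, {"offset": [0, 0, 1], "rotation": [0, 0, 0], "grip": 0.9}, {"offset": [0, 0, 1], "rotation": [0, 0, 0], "grip": 0.9}, {"offset": [0, 0, 0.7], "rotation": [0, 0, 0], "grip": 0.9}, {"offset": [0, 0, 0], "rotation": [0, 0, 0], "grip": 0.9}, {"offset": [0, 0, 0], "rotation": [0, 0, 0], "grip": 0.9}])

```text
clock: 27.65
tool_pos: [0.4267, -0.1433, 0.0263]
tool_rot: [-0.001, 0.715, 0.699, -0.0]
contact_force: [0.6, 0.1, 0.6]
opening: 0.0773
finger_force: 0.0
```

```bash
python3 - <<'E'
from h import *; from rig import arm, eyes
s=arm.sense(); go(s,[.4264,-.1435,.002],88.6)
d=eyes.get_image("wrist"); x,y=proj(d,[.4264,-.1435,.0155])[0].astype(int)
hsv=cv2.cvtColor(d["image"],cv2.COLOR_RGB2HSV); print(x,y,hsv[y,x],hsv[y-20,x])
m=cv2.inRange(hsv,np.array([15,14,10]),np.array([45,90,130])); m=cv2.morphologyEx(m,cv2.MORPH_OPEN,np.ones((3,3)))
n,L=cv2.connectedComponents(m); c=cv2.findContours((L==L[y-20,x]).astype(np.uint8),cv2.RETR_EXTERNAL,cv2.CHAIN_APPROX_NONE)[0][0].reshape(-1,2)
w=cv2.convexHull((cast(d,c,.0155)*1000).astype(np.float32)); print([np.round(k,1) for k in cv2.fitEllipse(w)],c.min(0),c.max(0))
E
```

```text
now [ 0.4267 -0.1433  0.0263] 88.66 tilt [-1.2e-03  7.0e-04 -1.0e+00] turn 0.01 shift [-0.01 -0.01  0.61] F [0.6 0.1 0.6] open 0.0773 t 27.65
282 255 [24 33 77] [27 38 68]
[array([ 426.5, -144.6]), array([51. , 67.6]), np.float64(179.7)] [238 200] [326 307]
```

Centred. Now down and close.

Emit:
apply_moves(targets=[{"offset": [-0.03, 0, 0.4], "rotation": [0, 0, 0], "grip": 0.85}, {"offset": [0, 0, 0.2], "rotation": [0, 0, 0], "grip": 0.75}, {"offset": [0, 0, 0], "rotation": [0, 0, 0], "grip": 0.6}, {"offset": [0, 0, 0], "rotation": [0, 0, 0], "grip": 0.45}, {"offset": [0, 0, 0], "rotation": [0, 0, 0], "grip": 0.45}, {"offset": [0, 0, 0], "rotation": [0, 0, 0], "grip": 0.45}, {"offset": [0, 0, 0], "rotation": [0, 0, 0], "grip": 0.45}], squeeze=40)

```text
clock: 28.4
tool_pos: [0.4269, -0.1453, 0.0029]
tool_rot: [0.0, 0.716, 0.698, 0.0]
contact_force: [-1.5, 2.2, 9.3]
opening: 0.0491
finger_force: 41.9
```

Emit:
apply_moves(targets=[{"offset": [0, 0, -0.2], "rotation": [0, 0, 0], "grip": 0.45}, {"offset": [0, 0, -0.6], "rotation": [0, 0, 0], "grip": 0.45}, {"offset": [0, 0, -0.9], "rotation": [0, 0, 0], "grip": 0.45}, {"offset": [0, 0, -0.9], "rotation": [0, 0, 0], "grip": 0.45}, {"offset": [0, 0, -0.9], "rotation": [0, 0, 0.68], "grip": 0.45}, {"offset": [0, 0, -0.5], "rotation": [0, 0, 0.67], "grip": 0.45}, {"offset": [0, 0, 0], "rotation": [0, 0, 0], "grip": 0.45}])

```text
clock: 29.1
tool_pos: [0.4279, -0.1458, 0.1652]
tool_rot: [0.002, 0.779, 0.627, 0.001]
contact_force: [-0.3, -0.1, -1.9]
opening: 0.0493
finger_force: 42.4
```

```bash
python3 - <<'E'
from h import *; from rig import arm, eyes
s=arm.sense(); C=np.array([.569,.0730]); t=C+.050*np.array([.2096,.9778]); print(t)
go(s,[t[0],t[1]+.001,.10],77.8)
E
```

```text
[0.57948 0.12189]
now [ 0.4279 -0.1458  0.1652] 77.67 tilt [ 0.0048 -0.0024 -1.    ] turn -0.02 shift [7.37 2.28 1.63] F [-0.3 -0.1 -1.9] open 0.0493 t 29.1
```

Emit:
apply_moves(targets=[{"offset": [0.5, 0.16, 0], "rotation": [0, 0, 0], "grip": 0.45}, {"offset": [0.8, 0.25, 0], "rotation": [0, 0, 0], "grip": 0.45}, {"offset": [0.8, 0.25, 0], "rotation": [0, 0, 0], "grip": 0.45}, {"offset": [0.8, 0.25, 0], "rotation": [0, 0, 0], "grip": 0.45}, {"offset": [0.8, 0.25, 0], "rotation": [0, 0, 0], "grip": 0.45}, {"offset": [0.8, 0.25, 0], "rotation": [0, 0, 0], "grip": 0.45}, {"offset": [0.8, 0.25, 0], "rotation": [0, 0, 0], "grip": 0.45}, {"offset": [0.8, 0.25, 0], "rotation": [0, 0, 0], "grip": 0.45}, {"offset": [0.7, 0.22, 0.2], "rotation": [0, 0, 0], "grip": 0.45}, {"offset": [0.52, 0.15, 0.7], "rotation": [0, 0, 0], "grip": 0.45}, {"offset": [0, 0, 0.7], "rotation": [0, 0, 0], "grip": 0.45}, {"offset": [0, 0, 0.7], "rotation": [0, 0, 0], "grip": 0.45}, {"offset": [0, 0, 0.2], "rotation": [0, 0, 0], "grip": 0.45}, {"offset": [0, 0, 0], "rotation": [0, 0, 0], "grip": 0.45}, {"offset": [0, 0, 0], "rotation": [0, 0, 0], "grip": 0.45}])

```text
clock: 30.6
tool_pos: [0.5781, 0.1216, 0.0629]
tool_rot: [0.0, 0.778, 0.628, 0.0]
contact_force: [-0.0, -0.8, -1.9]
opening: 0.0493
finger_force: 42.4
```

```bash
python3 - <<'E'
from h import *; from rig import arm, eyes
s=arm.sense(); 
go(s,[.5795,.1212,.044],77.8)
E
```

```text
now [0.5781 0.1216 0.0629] 77.83 tilt [ 7.e-04  1.e-04 -1.e+00] turn 0.0 shift [-0.    0.04  0.47] F [-0.  -0.8 -1.9] open 0.0493 t 30.6
```

Emit:
apply_moves(targets=[{"offset": [0, 0.04, 0.2], "rotation": [0, 0, 0], "grip": 0.45}, {"offset": [0, 0, 0.15], "rotation": [0, 0, 0], "grip": 0.45}, {"offset": [0, 0, 0.08], "rotation": [0, 0, 0], "grip": 0.45}, {"offset": [0, 0, 0], "rotation": [0, 0, 0], "grip": 0.45}])

```text
clock: 31.0
tool_pos: [0.579, 0.1213, 0.0445]
tool_rot: [-0.0, 0.778, 0.628, -0.0]
contact_force: [0.4, 0.1, -1.7]
opening: 0.0493
finger_force: 42.4
```

Emit:
apply_moves(targets=[{"offset": [0, 0, 0.04], "rotation": [0, 0, 0], "grip": 0.45}, {"offset": [0, 0, 0], "rotation": [0, 0, 0], "grip": 0.45}])

```text
clock: 31.2
tool_pos: [0.5793, 0.1213, 0.0433]
tool_rot: [-0.0, 0.778, 0.628, 0.0]
contact_force: [0.3, 0.3, -2.0]
opening: 0.0493
finger_force: 42.4
```

Emit:
apply_moves(targets=[{"offset": [0, 0, 0.03], "rotation": [0, 0, 0], "grip": 0.45}, {"offset": [0, 0, 0], "rotation": [0, 0, 0], "grip": 0.45}])

```text
clock: 31.4
tool_pos: [0.5794, 0.1213, 0.0423]
tool_rot: [0.0, 0.778, 0.628, 0.0]
contact_force: [0.5, -0.7, 0.3]
opening: 0.0493
finger_force: 42.6
```

Emit:
apply_moves(targets=[{"offset": [0, 0, 0.03], "rotation": [0, 0, 0], "grip": 0.45}, {"offset": [0, 0, 0], "rotation": [0, 0, 0], "grip": 0.45}])

```text
clock: 31.6
tool_pos: [0.5795, 0.1214, 0.042]
tool_rot: [0.0, 0.778, 0.628, 0.0]
contact_force: [-5.4, -0.2, 19.2]
opening: 0.0492
finger_force: 43.9
```

Emit:
apply_moves(targets=[{"offset": [0, 0, -0.03], "rotation": [0, 0, 0], "grip": 0.45}, {"offset": [0, 0, 0], "rotation": [0, 0, 0], "grip": 0.62}, {"offset": [0, 0, 0], "rotation": [0, 0, 0], "grip": 0.72}, {"offset": [0, 0, 0], "rotation": [0, 0, 0], "grip": 0.76}, {"offset": [0, 0, -0.5], "rotation": [0, 0, 0], "grip": 0.76}, {"offset": [0, 0, -1], "rotation": [0, 0, 0], "grip": 0.76}, {"offset": [0, 0, -1], "rotation": [0, 0, 0], "grip": 0.76}, {"offset": [0, 0, -1], "rotation": [0, 0, 0], "grip": 0.8}, {"offset": [0, 0, -0.5], "rotation": [0, 0, 0], "grip": 0.85}, {"offset": [0, 0, 0], "rotation": [0, 0, 0], "grip": 0.85}])

```text
clock: 32.6
tool_pos: [0.5808, 0.1215, 0.2052]
tool_rot: [0.001, 0.778, 0.628, 0.002]
contact_force: [0.3, 0.4, -0.5]
opening: 0.0726
finger_force: 0.0
```

```bash
cat > st2.py <<'E'
from h import *; from rig import arm, eyes
def comp(d,p,lo,hi,z):
    x,y=proj(d,p)[0].astype(int); hsv=cv2.cvtColor(d["image"],cv2.COLOR_RGB2HSV)
    m=cv2.inRange(hsv,np.array(lo),np.array(hi)); m=cv2.morphologyEx(m,cv2.MORPH_OPEN,np.ones((3,3)))
    n,L=cv2.connectedComponents(m)
    if not L[y,x]: print("miss",x,y,hsv[y,x]); return
    c=cv2.findContours((L==L[y,x]).astype(np.uint8),cv2.RETR_EXTERNAL,cv2.CHAIN_APPROX_NONE)[0][0].reshape(-1,2)
    w=cv2.convexHull((cast(d,c,z)*1000).astype(np.float32)); print([np.round(k,1) for k in cv2.fitEllipse(w)],c.min(0),c.max(0),hsv[y,x])
if __name__=="__main__":
    s=arm.sense(); d=eyes.get_image("wrist"); a=eyes.get_image("scene")
    comp(d,[.5795,.1222,.055],(15,14,10),(45,90,140),.0555)
    comp(a,[.5795,.1222,.055],(15,14,10),(45,90,140),.0555)
    go(s,[.4405,.1605,.2],77.8)
E
python3 st2.py
```

```text
[array([579.7, 121.4]), array([51.6, 67.5]), np.float64(168.9)] [256 159] [306 223] [27 26 88]
[array([580.9, 123.7]), array([44.5, 60.2]), np.float64(169.6)] [216 237] [238 257] [21 28 91]
now [0.5808 0.1215 0.2052] 77.8 tilt [ 5.2e-03  6.0e-04 -1.0e+00] turn 0.0 shift [ 0.21 -3.63  0.11] F [ 0.3  0.4 -0.5] open 0.0726 t 32.6
```

Stone is in place to within about 1 mm. Pot next.

Emit:
apply_moves(targets=[{"offset": [-0.3, -0.75, 0], "rotation": [0, 0, 0], "grip": 0.85}, {"offset": [-0.3, -0.75, 0], "rotation": [0, 0, 0], "grip": 0.85}, {"offset": [-0.3, -0.75, 0], "rotation": [0, 0, 0], "grip": 0.85}, {"offset": [-0.3, -0.75, 0], "rotation": [0, 0, 0], "grip": 0.85}, {"offset": [-0.1, -0.63, 0], "rotation": [0, 0, 0], "grip": 0.85}, {"offset": [0, 0, 0], "rotation": [0, 0, 0], "grip": 0.85}, {"offset": [0, 0, 0], "rotation": [0, 0, 0], "grip": 0.85}])

```text
clock: 33.4
tool_pos: [0.4261, 0.1012, 0.2014]
tool_rot: [-0.0, 0.778, 0.628, -0.0]
contact_force: [0.7, 0.6, 0.1]
opening: 0.0727
finger_force: 0.0
```

```bash
python3 - <<'E'
from st2 import *
s=arm.sense(); d=eyes.get_image("wrist")
comp(d,[.4405,.1605,.017],(0,60,5),(179,255,120),.034)
comp(d,[.4405,.1605,.017],(0,60,5),(179,255,120),.017)
go(s,[.4405,.1605,.026],77.8)
E
```

```text
[array([439.6, 161.7]), array([44.4, 45.4]), np.float64(172.7)] [262 104] [305 150] [  6 116  44]
[array([439.5, 160.8]), array([46.8, 47.9]), np.float64(172.7)] [262 104] [305 150] [  6 116  44]
now [0.4261 0.1012 0.2014] 77.81 tilt [-1.1e-03 -1.0e-04 -1.0e+00] turn 0.0 shift [1.53 0.04 4.39] F [0.7 0.6 0.1] open 0.0727 t 33.4
```

Emit:
apply_moves(targets=[{"offset": [0.8, 0.01, 0], "rotation": [0, 0, 0], "grip": 0.85}, {"offset": [0.75, 0, 0.1], "rotation": [0, 0, 0], "grip": 0.85}, {"offset": [0, 0, 0.9], "rotation": [0, 0, 0], "grip": 0.85}, {"offset": [0, 0, 0.9], "rotation": [0, 0, 0], "grip": 0.85}, {"offset": [0, 0, 0.9], "rotation": [0, 0, 0], "grip": 0.85}, {"offset": [0, 0, 0.9], "rotation": [0, 0, 0], "grip": 0.85}, {"offset": [0, 0, 0.6], "rotation": [0, 0, 0], "grip": 0.85}, {"offset": [0, 0, 0], "rotation": [0, 0, 0], "grip": 0.85}, {"offset": [0, 0, 0], "rotation": [0, 0, 0], "grip": 0.85}])

```text
clock: 34.35
tool_pos: [0.4402, 0.1617, 0.0299]
tool_rot: [-0.0, 0.778, 0.628, -0.0]
contact_force: [1.3, -0.7, -0.6]
opening: 0.0725
finger_force: 0.0
```

```bash
python3 - <<'E'
from st2 import *
s=arm.sense(); d=eyes.get_image("wrist")
comp(d,[.4396,.1815,.030],(0,60,5),(179,255,120),.034)
comp(d,[.4396,.1815,.030],(0,60,5),(179,255,120),.017)
go(s,[.4396,.1615,.004],77.8)
E
```

```text
[array([440.7, 166.6]), array([45.2, 54.3]), np.float64(168.4)] [239 210] [325 304] [  6 137  26]
[array([438.8, 157.7]), array([50.8, 60.9]), np.float64(168.4)] [239 210] [325 304] [  6 137  26]
now [0.4402 0.1617 0.0299] 77.8 tilt [-1.e-03 -2.e-04 -1.e+00] turn -0.0 shift [-0.01 -0.01  0.65] F [ 1.3 -0.7 -0.6] open 0.0725 t 34.35
```

Emit:
apply_moves(targets=[{"offset": [0, 0, 0.4], "rotation": [0, 0, 0], "grip": 0.85}, {"offset": [0, 0, 0.24], "rotation": [0, 0, 0], "grip": 0.75}, {"offset": [0, 0, 0], "rotation": [0, 0, 0], "grip": 0.6}, {"offset": [0, 0, 0], "rotation": [0, 0, 0], "grip": 0.45}, {"offset": [0, 0, 0], "rotation": [0, 0, 0], "grip": 0.45}, {"offset": [0, 0, 0], "rotation": [0, 0, 0], "grip": 0.45}, {"offset": [0, 0, 0], "rotation": [0, 0, 0], "grip": 0.45}], squeeze=35)

```text
clock: 35.1
tool_pos: [0.4402, 0.1618, 0.0049]
tool_rot: [0.0, 0.778, 0.628, 0.0]
contact_force: [-0.2, -0.3, 7.6]
opening: 0.049
finger_force: 37.1
```

Emit:
apply_moves(targets=[{"offset": [0, 0, -0.2], "rotation": [0, 0, 0], "grip": 0.45}, {"offset": [0, 0, -0.6], "rotation": [0, 0, 0], "grip": 0.45}, {"offset": [0, 0, -0.9], "rotation": [0, 0, 0], "grip": 0.45}, {"offset": [0, 0, -0.9], "rotation": [0, 0, 0], "grip": 0.45}, {"offset": [0, 0, -0.9], "rotation": [0, 0, 0], "grip": 0.45}, {"offset": [0, 0, -0.5], "rotation": [0, 0, 0], "grip": 0.45}, {"offset": [0, 0, 0], "rotation": [0, 0, 0], "grip": 0.45}])

```text
clock: 35.8
tool_pos: [0.441, 0.162, 0.1674]
tool_rot: [0.001, 0.778, 0.628, 0.002]
contact_force: [0.4, -0.7, -1.5]
opening: 0.0489
finger_force: 36.8
```

```bash
python3 - <<'E'
from st2 import *
s=arm.sense(); C=np.array([.569,.0730]); t=C-.050*np.array([.2096,.9778]); print(t)
go(s,[t[0],t[1],.063],77.8)
E
```

```text
[0.55852 0.02411]
now [0.441  0.162  0.1674] 77.81 tilt [ 0.0048  0.0011 -1.    ] turn 0.0 shift [-2.75  3.59  2.62] F [ 0.4 -0.7 -1.5] open 0.0489 t 35.8
```

Emit:
apply_moves(targets=[{"offset": [-0.4, 0.5, 0], "rotation": [0, 0, 0], "grip": 0.45}, {"offset": [-0.55, 0.75, 0], "rotation": [0, 0, 0], "grip": 0.45}, {"offset": [-0.55, 0.75, 0], "rotation": [0, 0, 0], "grip": 0.45}, {"offset": [-0.55, 0.75, 0], "rotation": [0, 0, 0], "grip": 0.45}, {"offset": [-0.4, 0.5, 0], "rotation": [0, 0, 0], "grip": 0.45}, {"offset": [-0.3, 0.34, 0.2], "rotation": [0, 0, 0], "grip": 0.45}, {"offset": [0, 0, 0.7], "rotation": [0, 0, 0], "grip": 0.45}, {"offset": [0, 0, 0.7], "rotation": [0, 0, 0], "grip": 0.45}, {"offset": [0, 0, 0.7], "rotation": [0, 0, 0], "grip": 0.45}, {"offset": [0, 0, 0.2], "rotation": [0, 0, 0], "grip": 0.45}, {"offset": [0, 0, 0], "rotation": [0, 0, 0], "grip": 0.45}, {"offset": [0, 0, 0], "rotation": [0, 0, 0], "grip": 0.45}])

```text
clock: 37.0
tool_pos: [0.5572, 0.024, 0.0651]
tool_rot: [0.0, 0.778, 0.628, 0.0]
contact_force: [0.5, 0.3, -0.5]
opening: 0.0485
finger_force: 36.8
```

```bash
python3 - <<'E'
from st2 import *
s=arm.sense(); go(s,[.5585,.0243,.046],77.8)
E
```

```text
now [0.5572 0.024  0.0651] 77.82 tilt [ 5.e-04  0.e+00 -1.e+00] turn 0.0 shift [0.01 0.03 0.48] F [ 0.5  0.3 -0.5] open 0.0485 t 37.0
```

Emit:
apply_moves(targets=[{"offset": [0, 0.03, 0.2], "rotation": [0, 0, 0], "grip": 0.45}, {"offset": [0, 0, 0.15], "rotation": [0, 0, 0], "grip": 0.45}, {"offset": [0, 0, 0.11], "rotation": [0, 0, 0], "grip": 0.45}, {"offset": [0, 0, 0], "rotation": [0, 0, 0], "grip": 0.45}])

```text
clock: 37.4
tool_pos: [0.5578, 0.0236, 0.0455]
tool_rot: [-0.0, 0.778, 0.628, -0.0]
contact_force: [-0.7, -0.5, 0.4]
opening: 0.0487
finger_force: 36.8
```

Emit:
apply_moves(targets=[{"offset": [0, 0, 0.03], "rotation": [0, 0, 0], "grip": 0.45}, {"offset": [0, 0, 0], "rotation": [0, 0, 0], "grip": 0.45}])

```text
clock: 37.6
tool_pos: [0.5582, 0.0236, 0.0449]
tool_rot: [0.0, 0.778, 0.628, 0.0]
contact_force: [-0.3, 0.9, -1.1]
opening: 0.0489
finger_force: 36.8
```

Emit:
apply_moves(targets=[{"offset": [0, 0, 0.02], "rotation": [0, 0, 0], "grip": 0.45}, {"offset": [0, 0, 0], "rotation": [0, 0, 0], "grip": 0.45}])

```text
clock: 37.8
tool_pos: [0.5583, 0.0236, 0.0442]
tool_rot: [0.0, 0.778, 0.628, 0.0]
contact_force: [0.1, 0.7, -0.8]
opening: 0.0489
finger_force: 36.9
```

Emit:
apply_moves(targets=[{"offset": [0, 0, 0.02], "rotation": [0, 0, 0], "grip": 0.45}, {"offset": [0, 0, 0], "rotation": [0, 0, 0], "grip": 0.45}])

```text
clock: 38.0
tool_pos: [0.5583, 0.0235, 0.0441]
tool_rot: [0.0, 0.778, 0.628, 0.0]
contact_force: [-3.6, -0.4, 14.5]
opening: 0.0487
finger_force: 38.3
```

Contact. Ease off, release and rise.

Emit:
apply_moves(targets=[{"offset": [0, 0, -0.02], "rotation": [0, 0, 0], "grip": 0.45}, {"offset": [0, 0, 0], "rotation": [0, 0, 0], "grip": 0.62}, {"offset": [0, 0, 0], "rotation": [0, 0, 0], "grip": 0.72}, {"offset": [0, 0, 0], "rotation": [0, 0, 0], "grip": 0.76}, {"offset": [0, 0, -0.5], "rotation": [0, 0, 0], "grip": 0.76}, {"offset": [0, 0, -1], "rotation": [0, 0, 0], "grip": 0.76}, {"offset": [0, 0, -1], "rotation": [0, 0, 0], "grip": 0.76}, {"offset": [0, 0, -1], "rotation": [0, 0, 0], "grip": 0.8}, {"offset": [0, 0, -0.7], "rotation": [0, 0, 0], "grip": 0.85}, {"offset": [-0.8, 0, 0], "rotation": [0, 0, 0], "grip": 0.85}, {"offset": [-0.5, 0, 0], "rotation": [0, 0, 0], "grip": 0.85}, {"offset": [0, 0, 0], "rotation": [0, 0, 0], "grip": 0.85}, {"offset": [0, 0, 0], "rotation": [0, 0, 0], "grip": 0.85}])

```text
clock: 39.3
tool_pos: [0.5471, -0.0274, 0.212]
tool_rot: [-0.0, 0.779, 0.628, -0.0]
contact_force: [0.6, 0.6, 0.3]
opening: 0.0725
finger_force: 0.0
```

```bash
python3 - <<'E'
from st2 import *
s=arm.sense(); d=eyes.get_image("wrist"); go(s,[.5,0,.2],77.8)
comp(d,[.5585,.0243,.06],(0,60,5),(12,255,90),.074)
comp(d,[.5795,.1222,.055],(15,14,10),(45,90,140),.0555)
cv2.imwrite("pics/w10.png",d["image"][:,:,::-1])
E
```

```text
now [ 0.5471 -0.0274  0.212 ] 77.75 tilt [-2.e-04  2.e-04 -1.e+00] turn -0.01 shift [ 0.42 -1.29  0.3 ] F [0.6 0.6 0.3] open 0.0725 t 39.3
[array([558.4,  23.7]), array([45.2, 46.6]), np.float64(173.4)] [259 114] [307 165] [  5 127  36]
[array([579.4, 120.7]), array([51.7, 67.2]), np.float64(168.1)] [254   0] [312  65] [30 29 44]
```

View pics/w10.png

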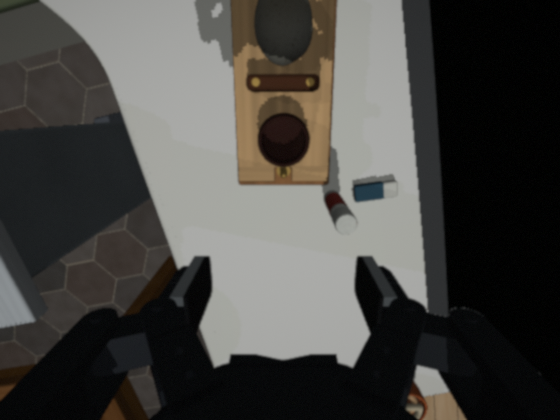

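The final view shows the stone (284,30) and the upright pot (283,140) centred either side of the bar (283,82). The pin is in its notch (283,172), and the glue stick (340,212) is standing. I'm handing it in.

```bash
python3 -c "
from rig import arm
print(arm.close_job())"
```

```text
the job is handed in; nothing more can be done
None
```

The job is handed in at about 39 s: notebook, cork pad and plate are stacked between the pins, with the stone centred on the left half and the little pot upright on the right. The glue stick was still standing at the last look; the arm was not sent near the orange pot or the other notebooks, which I did not re-measure.

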